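Go/no-go check of the loan cabinet's hanger pegs

TASK

Turn the yellow star wheel counter-clockwise, pushing it spoke after spoke, until the orange gate of the gauge is fully open, and leave it open. Then check the loan cabinet's hanger pegs that are on the counter one at a time, in the order navy, tan, red, white (some may be missing): push each peg, upright with its foot on or just above the counter, through the green go gap and on until the red no-go jaws stop it, press it against them for a moment, and draw it back out. Stand each checked peg upright on the dark green mat, its foot on the mat, and do not disturb the other things on the counter.

Things in the scene. Friction and masses are not known exactly. Their poses are not given: they have to be found in the camera images.
- gauge: Fixed go/no-go gauge: a channel floored by the counter. Origin on the counter, on the centre line; x runs along the channel from the entry (robot's side) to the far end, y left, z up. Side rails: y = +-50 to +-60 mm, x = -75 to 65 mm, 60 mm high. Jaws hang at z = 24 to 60 mm: a peg's foot passes under, its shaft between. Grey gearbox 36 mm high at x = -90 to 30, y = 95 to 175 mm.
- go_gap (a point): Middle of the green go gap, gauge x = -30, y = 0, 60 mm above the counter (top of the jaws). The gap is 27 mm wide between the green jaws (gauge x = -50 to -10 mm), with flared green lips before it at x = -75 to -50 mm. Behind it lies an open chamber at x = -10 to 35 mm.
- gate_shut (a point): Where the middle of the orange gate stands when shut: gauge x = -84, y = 0, 43 mm above the counter. The gate is a plate 34 mm wide, 6 mm thick, at z = 24 to 62 mm; it slides towards -y of the gauge as the star wheel turns, 15 mm per rad, and is driven by the wheel only.
- nogo: Pair of red no-go jaws fixed in the gauge; origin and axes are the gauge's. They fill gauge x = 35 to 65 mm, z = 24 to 60 mm and leave a 17 mm gap, too narrow for a peg's shaft. A peg stopped by them has its axis at x = 28 mm, y = 0.
- wheel (a joint): Angle (rad) of the yellow five-spoked star wheel, axis vertical. 0: gate shut; 3.6: gate fully open (hard stop). Grows counter-clockwise seen from above. Stays where left; 0.1 N m turns it. Spokes stand at joint + k*72 degrees from the gauge's x axis, counter-clockwise; each a bar 14 mm wide, z = 46 to 70 mm, from the hub (radius 22 mm, z = 42 to 74 mm) to radius 75 mm.
- wheel_hub (a point): Point on the star wheel's axis (gauge x = 0, y = 140 mm), 70 mm above the counter, level with the top of the spokes.
- mat: Fixed flat dark green square mat, 190 x 190 mm, 3 mm thick, where checked pegs stand; origin at the centre of its underside, sides along its x and y.
- peg_navy: Loose navy blue cabinet hanger peg standing upright (may be absent): round steel foot 60 mm in diameter and 8 mm thick, navy blue shaft 22 mm in diameter from z = 8 to 118 mm, round head 32 mm in diameter from z = 118 to 128 mm. About 0.25 kg, most of it in the foot. Origin at the centre of the foot's underside, z along the shaft to the head.
- peg_tan: Loose tan cabinet hanger peg standing upright (may be absent): round steel foot 60 mm in diameter and 8 mm thick, tan shaft 22 mm in diameter from z = 8 to 118 mm, round head 32 mm in diameter from z = 118 to 128 mm. About 0.25 kg, most of it in the foot. Origin at the centre of the foot's underside, z along the shaft to the head.
- peg_red: Loose red cabinet hanger peg standing upright (may be absent): round steel foot 60 mm in diameter and 8 mm thick, red shaft 22 mm in diameter from z = 8 to 118 mm, round head 32 mm in diameter from z = 118 to 128 mm. About 0.25 kg, most of it in the foot. Origin at the centre of the foot's underside, z along the shaft to the head.
- peg_white: Loose white cabinet hanger peg standing upright (may be absent): round steel foot 60 mm in diameter and 8 mm thick, white shaft 22 mm in diameter from z = 8 to 118 mm, round head 32 mm in diameter from z = 118 to 128 mm. About 0.25 kg, most of it in the foot. Origin at the centre of the foot's underside, z along the shaft to the head.
- chestpiece: Navy plastic chestpiece, 48 mm across, 30 mm high; a bystander to leave alone. Origin at the centre of its underside.
- bumper_ring: Tan rubber bumper ring, 68 mm across, 14 mm high; a bystander to leave alone. Origin at the centre of its underside.
- clipboard: Folded steel clipboard, 220 x 150 x 20 mm, lying flat; a bystander to leave alone. Origin at the centre of its underside.
- pen_cup: Small red plastic pen cup, 72 mm across, 85 mm high; a bystander to leave alone. Origin at the centre of its underside.
- gel_bottle: Clear hand gel bottle, 60 mm across, 150 mm high; a bystander to leave alone. Origin at the centre of its underside.
- wipes_box: White wipes box, 80 x 160 x 60 mm; a bystander to leave alone. Origin at the centre of its underside.
Mind the look-alikes: they are no part of the job. What is shaped like the peg_navy but turquoise is not meant.

How it is judged:
By the outcome, as a careful person would: the job done as asked, in the order asked, and still so for the second after the job is handed in, with the robot touching nothing.
Of peg_navy, peg_tan, peg_red, peg_white only 3 to 4 are there at a start; the rules pass over those that are not, and their reading is None.
At some moment in a run one of peg_navy, peg_tan, peg_red, peg_white may be knocked a few centimetres aside while the robot is not near it.
Once in a run the grip may slacken for a moment while it holds something.
It also fails if it takes over 210 s, if anything falls off the work surface, if the arm or the gripper's body presses on something with over 40 N, if the wrist force passes 120 N, or if a joint passes its speed limit or range.

ROBOT

A 7-joint arm with a two-finger parallel gripper is mounted at the origin on the work surface. World frame = base frame: x ahead of the robot, y to its left, z up, the work surface at z = 0. Lengths are in m, angles in rad, forces in N, time in s.
With the tool pointing down it reaches from about 0.425 to 0.8 m from the base axis. Payload 8.3 kg.
Tool frame: the origin (TCP) lies midway between the tips of the shut fingers; the grasp point (between the pads) lies 19 mm behind it; z points along the fingers, y is the direction in which the jaws open and shut (so a half turn about z gives the same grasp; the last joint's range is limited). The gripper opens to 85 mm and grips with 20 to 120 N. Pads are 22 mm wide; open, the fingers measure 114 mm over their backs; the gripper's body (76 mm by 85 mm) begins 54 mm behind the grasp point. The pads swing forward as they close: fully open they stand 13 mm farther back than shut.
Start: joints at [1.141, 0.383, 0.016, 1.37, -0.006, 1.388, -0.046], TCP at [0.224, -0.583, 0.231] pointing down, gripper open.
Joint ranges: [-2.95, 2.95], [-0.25, 2.06], [-1.52, 1.56], [0.18, 2.33], [-1.44, 4.58], [0.02, 2.06], [-3.01, 3.01]. Speed limits (rad/s): [2.39, 2.39, 3.01, 3.01, 3.14, 3.14, 3.14].

INTERFACE

Orientations are given as a rotation vector (axis times angle).
In Python, from cell import status, eyes, arm gives the robot as it stands. The module is installed in compiled form; this text tells all that it offers.
- The arm moves only by the shell command python3 -m handwheel 'ROWS'. ROWS is JSON, a list of rows, each an object of numbers: "gripper": the opening, from 0 (shut) to 1 (fully open); "dx", "dy", "dz": the shift along the tool's x, y, z in m; "wx", "wy", "wz": the turn, a rotation vector about the tool's x, y, z in rad. A call has 1 to 10 rows; each row shifts and turns the pose as measured when the row begins, along the tool's axes as they then stand; what a row does not reach is not made up. A row lasts 1/8 s, in which the tool goes at most 62.5 mm and 10.7 degrees, less where a joint would pass 70% of its speed; a pose out of reach is approached as far as the arm can. A call with a gripper value outside its range is refused whole. The fingers move at their own pace and stop on an object; the grip force is fixed at half the most. Time passes only in rows, so rows that do not move let the fingers close. It gives the time, the measured TCP pose, the force and the opening at its end, in the units of the state.
- status.state(): the state, without advancing time (a new reading comes with each control period).
- eyes.grab_frame(name): name is "side" or "top" or "wrist"; returns a dict with "image" (480x640x3 uint8, red, green, blue), "camera_matrix" (3x3 intrinsics, pixels), "rvec" (rotation vector, rad) and "tvec" (3), from world to camera coordinates, as OpenCV has them. Camera axes: x right, y down, z forward; pixel columns grow to the right and rows downward; lengths in m; the calibration is good to about 2 mm. The wrist camera is an equidistant fisheye: a pixel r from the principal point sees the ray r / f radians off the axis. A picture is of the moment at which its call begins. There is no depth.
- arm.hand_in(): hands the job in, once; it reports no verdict.
The state is a dict: "time_s": time; "q": joint angles; "dq": joint speeds; "effort": joint torques, N m; "ee_pos": TCP position; "eef_rot": TCP orientation; "wrist_force": force on the tool from outside, world axes, zero at the start; "wrist_torque": the same for the moment, N m; "gripper_width": finger opening in m.
Only numpy, scipy, OpenCV 4.12 (cv2) and the standard library are available. Lean on these libraries where they do the work, as an engineer would, in place of code of your own. Each camera call takes 0.05 s, during which the arm holds its last target.

## Working session

There is one attempt and no reset: what is moved stays moved. The work goes in short steps, Python scripts to look and compute and a shell command to move; the robot and the scene stay as the last step left them, time stands still between calls to the robot, and variables do not carry over. Pictures are saved under pics/ and viewed, and the job is handed in when it is done.

```bash
ls; mkdir -p pics; python3 - <<'E'
from cell import status, eyes
import cv2, numpy as np
s=status.state(); print({k:np.round(v,3).tolist() for k,v in s.items()})
for n in ["side","top","wrist"]:
    f=eyes.grab_frame(n); cv2.imwrite(f"pics/{n}0.png",f["image"][:,:,::-1])
    print(n,np.round(f["camera_matrix"],1).tolist(),np.round(f["rvec"],3),np.round(f["tvec"],3))
E
```

```text
pics
{'time_s': 0.0, 'q': [1.141, 0.384, 0.016, 1.371, -0.006, 1.388, -0.047], 'dq': [0.001, 0.001, 0.001, -0.0, -0.001, -0.001, 0.001], 'effort': [0.0, -62.76, 0.845, -37.182, 0.017, 0.014, -0.0], 'ee_pos': [0.224, -0.583, 0.23], 'eef_rot': [-3.087, -0.573, 0.001], 'wrist_force': [0.905, -1.047, -0.085], 'wrist_torque': [0.029, -0.009, -0.012], 'gripper_width': 0.086}
side [[579.6, 0.0, 328.1], [0.0, 579.6, 236.6], [0.0, 0.0, 1.0]] [ 2.386 -0.221  0.075] [-0.568  0.09   1.153]
top [[545.5, 0.0, 310.5], [0.0, 545.5, 245.5], [0.0, 0.0, 1.0]] [ 2.171 -2.145  0.192] [-0.063  0.556  1.077]
wrist [[371.6, 0.0, 322.7], [0.0, 371.6, 239.5], [0.0, 0.0, 1.0]] [-2.356  1.619  0.272] [-0.624 -0.042  0.381]
```

View pics/side0.png

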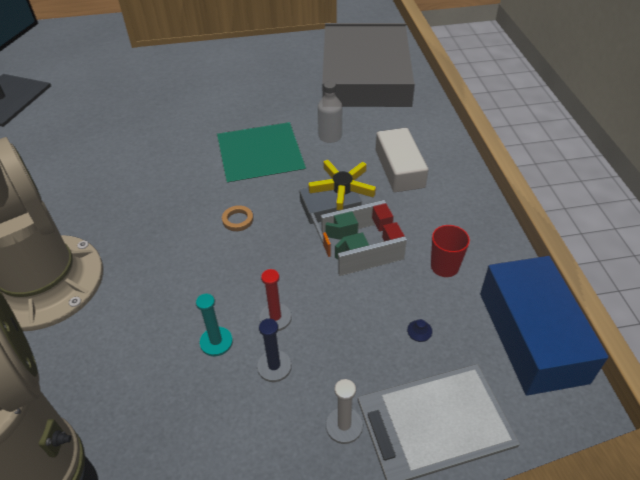

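View pics/top0.png

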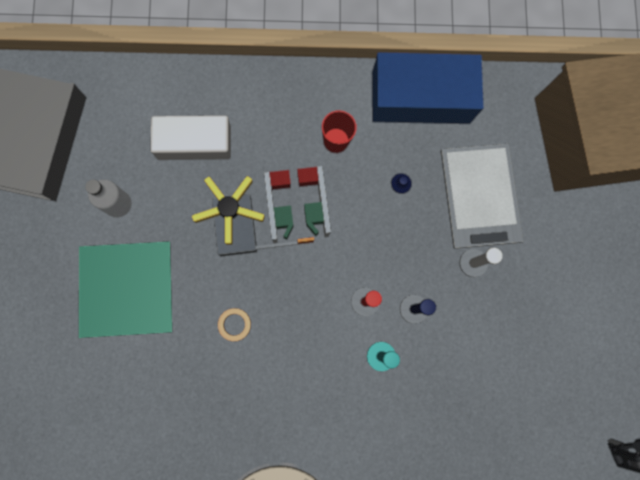

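View pics/wrist0.png

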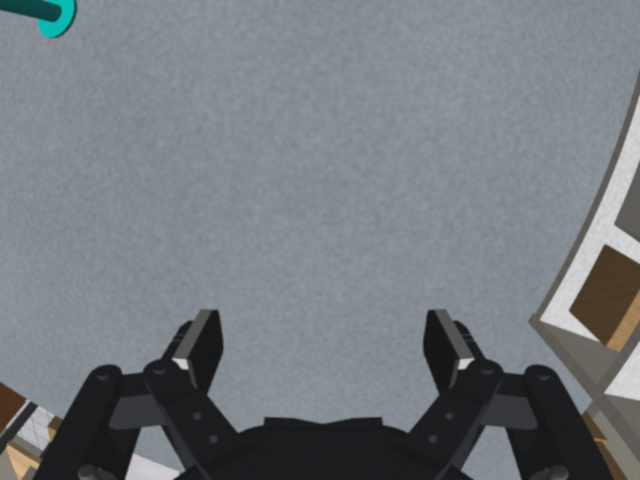

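The side view shows the navy peg at (271,345), red at (272,298), white at (345,410), and a turquoise look-alike at (211,325). There is no tan peg; the tan thing at (237,217) is the bumper ring. Next I measure them.

```bash
cat > h.py <<'E'
from cell import status, eyes
import cv2, numpy as np
from scipy.spatial.transform import Rotation as R
def grab(n,save=None):
    f=eyes.grab_frame(n)
    if save: cv2.imwrite(f"pics/{save}.png",f["image"][:,:,::-1])
    return f
def ray(f,p,fish=False):
    K=np.array(f["camera_matrix"]);Rm=cv2.Rodrigues(np.array(f["rvec"],float))[0];t=np.array(f["tvec"]).ravel()
    p=np.array(p,float).reshape(1,1,2)
    q=(cv2.fisheye.undistortPoints(p,K,np.zeros(4)) if fish else cv2.undistortPoints(p,K,None)).ravel()
    d=Rm.T@np.r_[q,1]; return -Rm.T@t, d/np.linalg.norm(d)
def plane(f,p,z,fish=False):
    c,d=ray(f,p,fish); return c+d*(z-c[2])/d[2]
def tri(rays):
    A=sum(np.eye(3)-np.outer(d,d) for c,d in rays); b=sum((np.eye(3)-np.outer(d,d))@c for c,d in rays)
    x=np.linalg.solve(A,b); return x,max(np.linalg.norm((np.eye(3)-np.outer(d,d))@(x-c)) for c,d in rays)
def proj(f,X,fish=False):
    X=np.array(X,float).reshape(-1,1,3);K=np.array(f["camera_matrix"]);r=np.array(f["rvec"],float);t=np.array(f["tvec"],float)
    return (cv2.fisheye.projectPoints(X,r,t,K,np.zeros(4))[0] if fish else cv2.projectPoints(X,r,t,K,None)[0]).reshape(-1,2)
def hsv(f): return cv2.cvtColor(f["image"],cv2.COLOR_RGB2HSV)
def mask(f,lo,hi): return cv2.inRange(hsv(f),np.array(lo),np.array(hi))
def blobs(m,amin=15):
    n,l,s,c=cv2.connectedComponentsWithStats(m)
    return [(s[i][:4].tolist(),int(s[i][4]),np.round(c[i],1).tolist(),l==i) for i in range(1,n) if s[i][4]>=amin]
def go(target,yaw=None):
    s=status.state(); r=R.from_rotvec(s["eef_rot"]); p=np.array(s["ee_pos"])
    d=r.inv().apply(np.array(target)-p)
    out=dict(d_tool=np.round(d*1000,1).tolist())
    if yaw is not None:
        # tool x axis direction yaw (world), tool z down
        x=np.array([np.cos(yaw),np.sin(yaw),0]);z=np.array([0,0,-1.]);y=np.cross(z,x)
        out["w"]=np.round((r.inv()*R.from_matrix(np.c_[x,y,z])).as_rotvec(),3).tolist()
    print(out)
E
python3 - <<'E'
from h import *
T=grab("top");S=grab("side")
C=dict(green_jaw_mat=([70,80,20],[90,255,255]),turq=([82,150,100],[98,255,255]),red=([0,180,60],[6,255,255]),navy=([110,80,10],[130,255,255]),yellow=([22,180,120],[34,255,255]),orange=([6,190,150],[14,255,255]),tan=([8,80,120],[18,180,255]))
for k,(a,b) in C.items():
    for n,f in(("T",T),("S",S)):
        print(k,n,[(x[0],x[1],x[2]) for x in blobs(mask(f,a,b),20)])
for n,f in(("T",T),("S",S)):
    print(n,-cv2.Rodrigues(f["rvec"])[0].T@f["tvec"])
    im=f["image"][:,:,::-1]
    c=im[150:270,170:370] if n=="T" else im[140:280,280:420]
    cv2.imwrite(f"pics/crop_{n}.png",cv2.resize(c,None,fx=4,fy=4,interpolation=cv2.INTER_CUBIC))
E
```

```text
green_jaw_mat T [([305, 203, 18, 31], 361, [313.4, 215.0]), ([275, 207, 17, 31], 340, [283.6, 218.2]), ([79, 242, 93, 96], 8324, [124.4, 289.2]), ([367, 342, 33, 29], 739, [382.3, 356.5])]
green_jaw_mat S [([217, 122, 89, 60], 3804, [259.4, 151.6]), ([326, 212, 31, 17], 295, [343.5, 220.5]), ([336, 233, 32, 16], 325, [352.8, 240.6]), ([196, 293, 37, 63], 1237, [212.3, 328.8])]
turq T []
turq S [([218, 123, 84, 58], 2446, [256.4, 149.1]), ([196, 294, 18, 15], 209, [204.6, 300.7]), ([200, 327, 32, 28], 500, [215.9, 342.1])]
red T [([324, 114, 13, 11], 35, [330.3, 118.3]), ([338, 124, 12, 9], 25, [343.9, 127.1])]
red S [([375, 205, 16, 14], 144, [382.4, 211.6]), ([384, 224, 19, 14], 164, [392.9, 230.4]), ([433, 228, 36, 25], 105, [447.1, 245.4]), ([262, 270, 17, 14], 181, [269.7, 276.1])]
navy T [([377, 53, 50, 6], 75, [401.6, 53.7]), ([427, 54, 55, 6], 83, [456.1, 54.8]), ([392, 174, 19, 19], 290, [400.9, 183.0]), ([411, 300, 25, 15], 249, [424.5, 307.2])]
navy S [([545, 256, 35, 52], 93, [561.7, 278.7]), ([505, 259, 25, 4], 28, [517.2, 260.6]), ([482, 268, 20, 58], 349, [490.9, 292.4]
[... 558 characters left out ...]
T [([0, 24, 640, 31], 8860, [318.2, 39.0]), ([568, 57, 62, 31], 873, [591.5, 70.1]), ([615, 72, 15, 5], 45, [622.0, 74.4]), ([616, 78, 15, 5], 36, [624.2, 80.1]), ([578, 90, 9, 4], 22, [581.4, 91.5]), ([630, 102, 10, 4], 24, [634.2, 103.7]), ([587, 130, 45, 25], 356, [608.8, 141.8]), ([589, 145, 10, 7], 44, [593.4, 148.3]), ([589, 156, 51, 15], 405, [615.3, 162.2]), ([298, 237, 16, 5], 56, [305.7, 239.1]), ([218, 309, 30, 32], 277, [231.4, 325.9])]
tan S [([33, 0, 87, 17], 750, [74.5, 7.4]), ([402, 0, 238, 404], 6707, [535.7, 213.1]), ([459, 0, 18, 5], 35, [469.0, 1.7]), ([222, 206, 31, 22], 300, [236.9, 216.2])]
T [ 0.39137851 -0.02473239  1.1480507 ]
S [ 0.43698536 -0.80877419  0.90281398]
```

```bash
ls pics
```

```text
crop_S.png
crop_T.png
side0.png
top0.png
wrist0.png
```

View pics/crop_T.png

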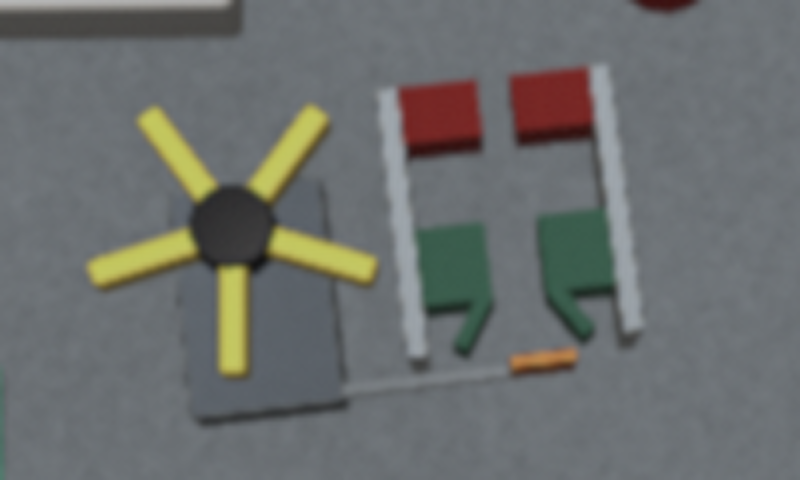

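View pics/crop_S.png

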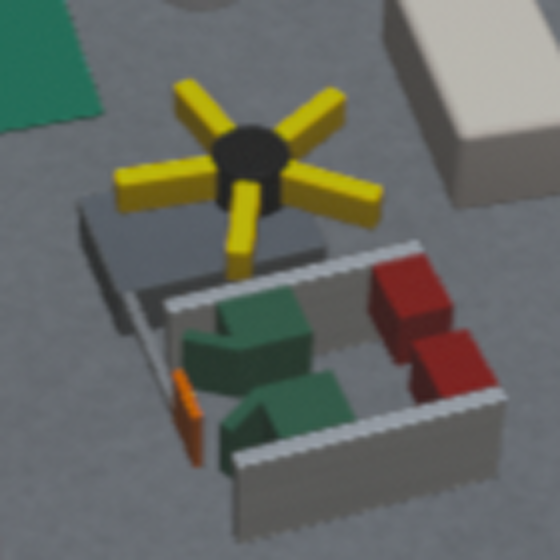

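```bash
cat > g.py <<'E'
from h import *
T=grab("top");S=grab("side")
ct=lambda p:(np.array(p)+0.5)/4-0.5+[170,150]
cs=lambda p:(np.array(p)+0.5)/4-0.5+[280,140]
# rail-top midlines at ends
Lf,Ln,Rf,Rn=[plane(T,ct(p),.060) for p in [(387.5,90),(418,357),(599,66),(632,332)]]
print("top z60",Lf,Ln,Rf,Rn,sep="\n")
for a,b,nm in[(Lf,Ln,"L"),(Rf,Rn,"R")]: print(nm,np.linalg.norm(a-b),np.arctan2(*(a-b)[1::-1]))
print("width",np.linalg.norm(Ln-Rn),np.linalg.norm(Lf-Rf))
# two-view triangulation of corners
for nm,pt,ps in[("Lnear",(418,357),(176,306)),("Lfar",(387.5,90),(419,245)),("Rnear",(632,332),(241,460)),("Rfar",(599,66),(502,396)),("hub",(232,228),(252,152))]:
    x,e=tri([ray(T,ct(pt)),ray(S,cs(ps))]); print(nm,x,e)
m=(Ln+Rn)/2;f=(Lf+Rf)/2;u=(f-m)/np.linalg.norm(f-m);O=(m*65+f*75)/140
yaw=np.arctan2(u[1],u[0]);print("origin",O,"yaw",yaw)
v=np.array([-u[1],u[0],0])
loc=lambda X:((X-O)@u*1000,(X-O)@v*1000)
hub=plane(T,ct((232,228)),.074);print("hub",hub,loc(hub))
for p in[(152,113),(318,112),(376,272),(233,375),(92,275)]:
    t=plane(T,ct(p),.070);d=t-hub;print("spoke",np.linalg.norm(d[:2])*1e3,np.degrees(np.arctan2(d@v,d@u)))
print("gate",loc(plane(T,ct((544,360)),.062)))
for nm,p in[("redL",(441,112)),("redR",(551,104)),("grL",(453,264)),("grR",(575,251))]: print(nm,loc(plane(T,ct(p),.06)))
# pegs: base & head
mt=blobs(mask(T,[70,80,20],[90,255,255]),2000)[0]
print("mat",plane(T,mt[2],.003)); r=cv2.minAreaRect(np.argwhere(mt[3])[:,::-1].astype(np.float32)); print([plane(T,q,.003)[:2] for q in cv2.boxPoints(r)])
print("ring",plane(T,(234,325),.014))
im=T["image"][:,:,::-1];cv2.imwrite("pics/pegsT.png",cv2.resize(im[230:380,340:520],None,fx=4,fy=4,interpolation=cv2.INTER_CUBIC))
im=S["image"][:,:,::-1];cv2.imwrite("pics/pegsS.png",cv2.resize(im[260:450,190:380],None,fx=3,fy=3,interpolation=cv2.INTER_CUBIC))
E
python3 g.py
```

```text
top z60
[0.70466616 0.0354139  0.06      ]
[0.56608972 0.01710391 0.06      ]
[ 0.71942807 -0.07316462  0.06      ]
[ 0.58047728 -0.09088805  0.06      ]
L 0.13978085073045182 0.13136826644437996
R 0.1400765479120246 0.12686673363992132
width 0.10894615049839236 0.10957741829598648
Lnear [0.56903375 0.01714127 0.05952236] 0.00283107488537832
Lfar [0.70414872 0.03529663 0.06209868] 8.349133392145793e-05
Rnear [ 0.58254182 -0.09096906  0.05901867] 0.0018660118543126244
Rfar [ 0.71957164 -0.07322084  0.05839081] 0.00032724634041315736
hub [0.62917185 0.11092923 0.0733269 ] 0.0010717060561753566
origin [ 0.64762115 -0.02724026  0.06      ] yaw 0.1291151218795271
hub [0.62792631 0.110829   0.074     ] (np.float64(-1.7535694433113063), np.float64(139.4558465781129))
spoke 73.38265444982201 28.191892880869496
spoke 74.09937127091325 -41.01917273348908
spoke 75.07532141426718 -113.25776511523773
spoke 73.87801160881524 174.436259975789
spoke 73.56802029211931 101.85906621487008
gate (np.float64(-84.25169951577823), np.float64(-8.396086115011812))
redL (np.float64(50.034404645562574), np.float64(28.819208574197766))
redR (np.float64(47.98140320832382), np.float64(-27.780452454925506))
grL (np.float64(-29.638059178027603), np.float64(31.605876704223288))
grR (np.float64(-29.95198303892036), np.float64(-30.78826069610337))
mat [0.46493828 0.32765072 0.003     ]
[array([0.55653664, 0.43417754]), array([0.56636712, 0.24051486]), array([0.37455982, 0.22469444]), array([0.3661077 , 0.41379699])]
ring [0.39354525 0.09752173 0.014     ]
```

View pics/pegsT.png

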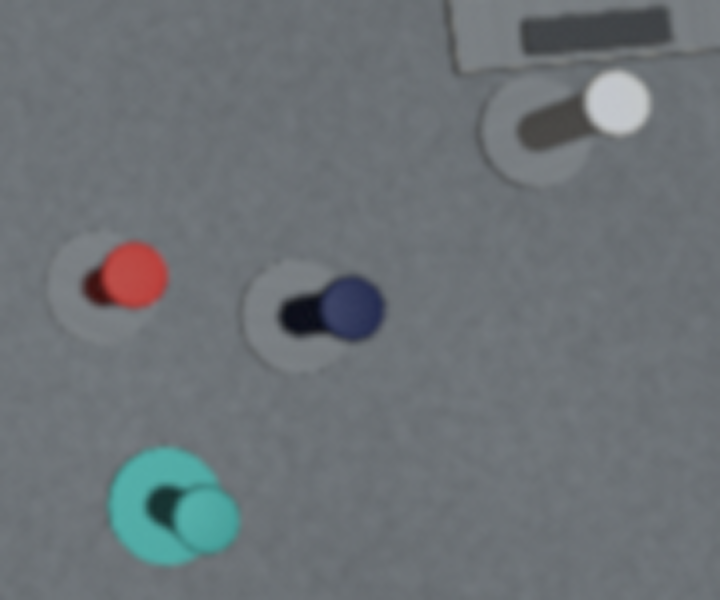

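View pics/pegsS.png

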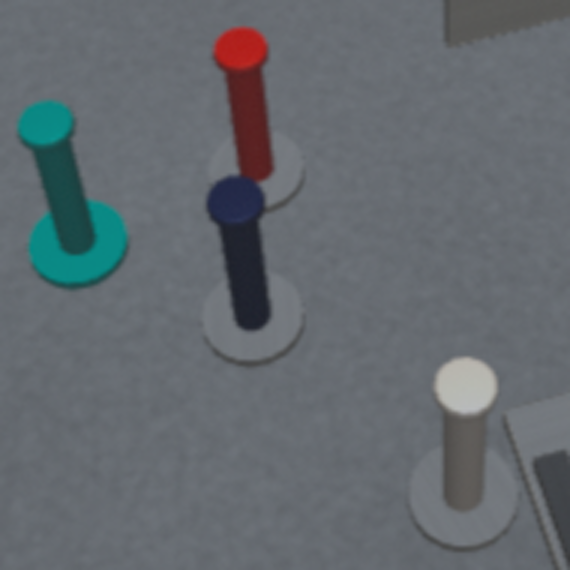

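```bash
cat > pegs.py <<'E'
from h import *
import sys
T=grab("top");S=grab("side")
ct=lambda p:(np.array(p)+0.5)/4-0.5+[340,230]
cs=lambda p:(np.array(p)+0.5)/3-0.5+[190,260]
for n,t,b,s in[("navy",(352,308),(299,315),(236,201)),("red",(134,274),(102,287),(241,49)),("white",(617,103),(537,130),(466,386)),("turq",(207,519),(165,506),(46,124))]:
    x,e=tri([ray(T,ct(t)),ray(S,cs(s))])
    print(n,"tri",x,e,"T128",plane(T,ct(t),.128)[:2],"S128",plane(S,cs(s),.128)[:2],"foot",plane(T,ct(b),.008)[:2])
E
python3 pegs.py; python3 - <<'E'
from h import *
O=np.array([.6476,-.0272]);u=np.array([np.cos(.129),np.sin(.129)]);v=np.array([-u[1],u[0]])
print(O+v*.14,status.state()["time_s"])
E
```

```text
navy tri [ 0.43091569 -0.2755322   0.12563881] 1.2244153867740713e-05 T128 [ 0.43083659 -0.27495247] S128 [ 0.43092195 -0.27715311] foot [ 0.43154372 -0.27641712]
red tri [ 0.44548318 -0.17290764  0.12602478] 0.00018995135224306794 T128 [ 0.44556827 -0.17261422] S128 [ 0.44527239 -0.17454008] foot [ 0.44499092 -0.17318701]
white tri [ 0.52955526 -0.40472409  0.12679226] 3.64818657925443e-05 T128 [ 0.52935509 -0.40427362] S128 [ 0.52944787 -0.40534985] foot [ 0.53054356 -0.40539977]
turq tri [ 0.33328182 -0.20585303  0.12624083] 5.473610342487631e-05 T128 [ 0.33343639 -0.20553615] S128 [ 0.33346193 -0.2072202 ] foot [ 0.33301757 -0.20515174]
[0.62959005 0.11163674] 0.45
```

```bash
python3 - <<'E'
from h import *
s=status.state();r=R.from_rotvec(s["eef_rot"]).as_matrix();print(np.round(r,3))
for y in(.129,.129+np.pi,.129-np.pi/2,.129+np.pi/2): go([.6835,.1127,.20],y)
E
```

```text
[[ 0.933  0.359 -0.   ]
 [ 0.359 -0.933  0.   ]
 [ 0.    -0.    -1.   ]]
{'d_tool': [678.4, -485.0, 31.3], 'w': [-0.0, -0.0, 0.238]}
{'d_tool': [678.4, -485.0, 31.3], 'w': [0.0, -0.0, -2.904]}
{'d_tool': [678.4, -485.0, 31.3], 'w': [-0.0, 0.0, 1.809]}
{'d_tool': [678.4, -485.0, 31.3], 'w': [-0.0, -0.0, -1.333]}
```

```bash
python3 -m handwheel '[{"gripper":0,"wz":0.12},{"gripper":0,"wz":0.118},{"gripper":0,"dx":0.03,"dy":-0.045},{"gripper":0,"dx":0.03,"dy":-0.045},{"gripper":0,"dx":0.03,"dy":-0.045}]'; python3 -c "
from h import *
go([.6835,.1127,.20],.129)"
```

```text
{'d_tool': [678.4, -485.0, 31.3], 'w': [-0.0, -0.0, 0.238]}schema error: expected keys gripper, dx, dy, dz, wx, wy, wz
```

```bash
python3 -m handwheel '[{"gripper":0,"dx":0,"dy":0,"dz":0,"wx":0,"wy":0,"wz":0.12},{"gripper":0,"dx":0,"dy":0,"dz":0,"wx":0,"wy":0,"wz":0.118},{"gripper":0,"dx":0.03,"dy":-0.045,"dz":0,"wx":0,"wy":0,"wz":0},{"gripper":0,"dx":0.03,"dy":-0.045,"dz":0,"wx":0,"wy":0,"wz":0},{"gripper":0,"dx":0.03,"dy":-0.045,"dz":0,"wx":0,"wy":0,"wz":0}]'; python3 -c "
from h import *
go([.6835,.1127,.20],.129)"
```

```text
time_s: 1.08
ee_pos: [0.2956, -0.4385, 0.23]
eef_rot: [3.136, 0.176, -0.003]
wrist_force: [1.0, -0.3, -0.4]
gripper_width: -0.0004
{'d_tool': [447.2, -504.3, 28.9], 'w': [0.0, 0.002, -0.017]}
```

```bash
python3 -m handwheel '[{"gripper":0,"dx":0.037,"dy":-0.042,"dz":0,"wx":0,"wy":0,"wz":-0.017},{"gripper":0,"dx":0.037,"dy":-0.042,"dz":0,"wx":0,"wy":0,"wz":0},{"gripper":0,"dx":0.037,"dy":-0.042,"dz":0,"wx":0,"wy":0,"wz":0},{"gripper":0,"dx":0.037,"dy":-0.042,"dz":0,"wx":0,"wy":0,"wz":0},{"gripper":0,"dx":0.037,"dy":-0.042,"dz":0,"wx":0,"wy":0,"wz":0},{"gripper":0,"dx":0.037,"dy":-0.042,"dz":0,"wx":0,"wy":0,"wz":0},{"gripper":0,"dx":0.037,"dy":-0.042,"dz":0,"wx":0,"wy":0,"wz":0},{"gripper":0,"dx":0.037,"dy":-0.042,"dz":0,"wx":0,"wy":0,"wz":0},{"gripper":0,"dx":0.037,"dy":-0.042,"dz":0,"wx":0,"wy":0,"wz":0},{"gripper":0,"dx":0.037,"dy":-0.042,"dz":0,"wx":0,"wy":0,"wz":0}]'; python3 -c "
from h import *
go([.6835,.1127,.20],.129)"
```

```text
time_s: 2.33
ee_pos: [0.6178, 0.0395, 0.2321]
eef_rot: [3.129, 0.196, 0.007]
wrist_force: [0.5, -1.1, -0.3]
gripper_width: 0.0
{'d_tool': [74.2, -64.7, 32.0], 'w': [0.006, -0.004, -0.004]}
```

```bash
python3 -m handwheel '[{"gripper":0,"dx":0.037,"dy":-0.032,"dz":0,"wx":0,"wy":0,"wz":0},{"gripper":0,"dx":0.036,"dy":-0.032,"dz":0.03,"wx":0,"wy":0,"wz":0},{"gripper":0,"dx":0,"dy":0,"dz":0.04,"wx":0,"wy":0,"wz":0},{"gripper":0,"dx":0,"dy":0,"dz":0,"wx":0,"wy":0,"wz":0}]'; python3 -c "
from h import *
go([.6835,.1127,.05],.129)
f=grab('wrist','w1');f=grab('side','s1')"
```

```text
time_s: 2.82
ee_pos: [0.6854, 0.1206, 0.1594]
eef_rot: [3.132, 0.206, 0.007]
wrist_force: [0.5, 0.1, 0.7]
gripper_width: -0.0001
{'d_tool': [-3.4, 7.3, 109.4], 'w': [0.003, -0.005, 0.002]}
```

View pics/w1.png

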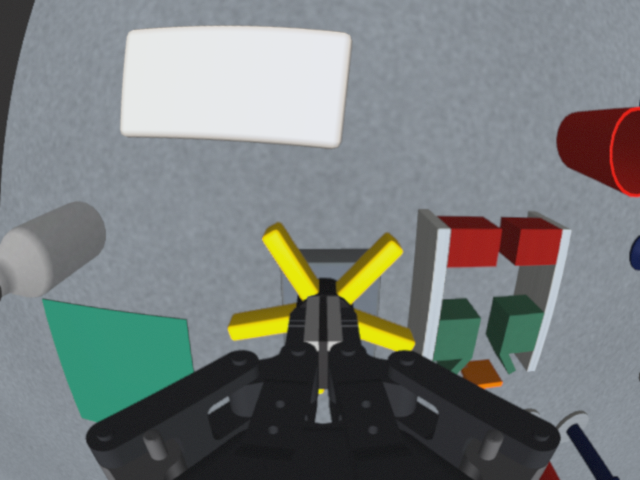

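View pics/s1.png

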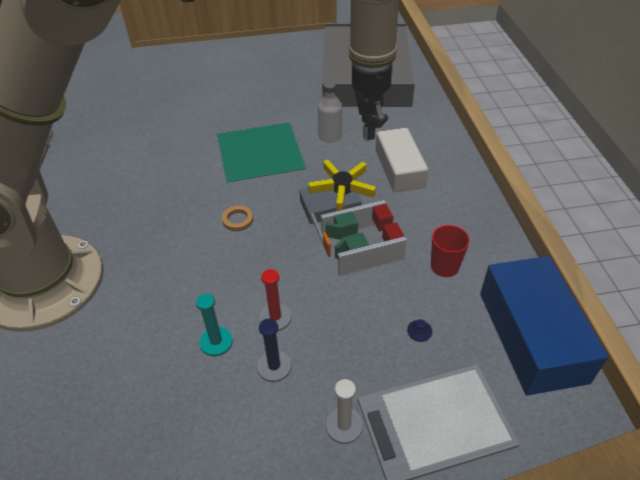

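```bash
python3 -m handwheel '[{"gripper":0,"dx":-0.003,"dy":0.007,"dz":0.035,"wx":0,"wy":0,"wz":0},{"gripper":0,"dx":0,"dy":0,"dz":0.035,"wx":0,"wy":0,"wz":0},{"gripper":0,"dx":0,"dy":0,"dz":0.035,"wx":0,"wy":0,"wz":0},{"gripper":0,"dx":0,"dy":0,"dz":0.003,"wx":0,"wy":0,"wz":0}]'; python3 - <<'E'
from h import *
go([.6835,.1127,.05],.129)
p=status.state()["ee_pos"];H=np.array([.6287,.1113])
q=np.array(p[:2]);a0=np.degrees(np.arctan2(*(q-H)[::-1]))
print(a0)
for da in range(10,100,10):
    a=np.radians(a0+da);n=H+.055*np.array([np.cos(a),np.sin(a)]);d=n-q;c,s=np.cos(.129),np.sin(.129)
    print(a0+da,np.round(1000*np.array([d@[c,s],d@[s,-c]]),1));q=n
E
```

```text
time_s: 3.42
ee_pos: [0.6933, 0.111, 0.0678]
eef_rot: [3.134, 0.196, 0.048]
wrist_force: [-0.5, -0.4, -0.6]
gripper_width: 0.0001
{'d_tool': [-10.0, -2.9, 17.5], 'w': [0.003, -0.03, -0.004]}
-0.2533561184787396
9.74664388152126 [ -9.  -10.8]
19.746643881521262 [-1.2 -9.5]
29.746643881521262 [-2.9 -9.2]
39.74664388152126 [-4.4 -8.5]
49.74664388152126 [-5.8 -7.6]
59.74664388152126 [-7.1 -6.5]
69.74664388152127 [-8.1 -5.2]
79.74664388152127 [-8.8 -3.7]
89.74664388152127 [-9.4 -2.1]
```

```bash
python3 -m handwheel '[{"gripper":0,"dx":-0.010,"dy":-0.003,"dz":0.006,"wx":0,"wy":-0.03,"wz":0},{"gripper":0,"dx":0,"dy":0,"dz":0,"wx":0,"wy":0,"wz":0}]'; python3 -c "
from h import *
go([.6835,.1127,.05],.129);s=status.state();print(np.round(s['q'],2),np.round(s['effort'],1))"
```

```text
time_s: 3.68
ee_pos: [0.6848, 0.1128, 0.0665]
eef_rot: [3.133, 0.194, 0.008]
wrist_force: [-0.3, -0.1, 0.6]
gripper_width: -0.0003
{'d_tool': [-1.4, -0.2, 16.5], 'w': [0.003, -0.005, -0.005]}
[ 0.05  0.68 -0.41  1.34  0.28  1.17 -1.83] [  0.2 -74.8  -8.1 -33.5   0.    0.2  -0. ]
```

```bash
python3 -m handwheel '[{"gripper":0,"dx":0,"dy":0,"dz":0.016,"wx":0,"wy":0,"wz":0},{"gripper":0,"dx":0,"dy":0,"dz":0,"wx":0,"wy":0,"wz":0}]'; python3 -c "
from h import *
go([.6835,.1127,.05],.129);f=grab('side','s2')
im=f['image'][100:300,280:480,::-1];cv2.imwrite('pics/s2c.png',cv2.resize(im,None,fx=3,fy=3))"
```

```text
time_s: 3.92
ee_pos: [0.686, 0.113, 0.0517]
eef_rot: [3.133, 0.194, 0.013]
wrist_force: [-0.3, 0.5, -1.4]
gripper_width: 0.0001
{'d_tool': [-2.5, 0.0, 1.7], 'w': [0.003, -0.008, -0.005]}
```

View pics/s2c.png

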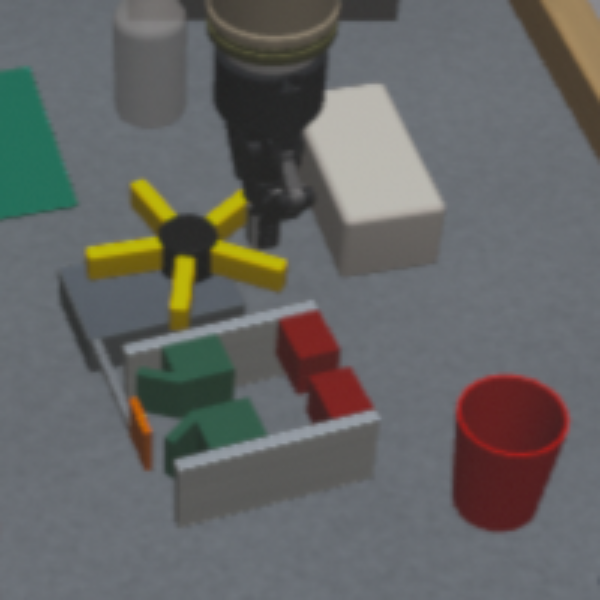

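The finger stands between the two far spokes, clear of both. First push.

```bash
cat > arc.py <<'E'
from h import *
import sys
a_end=float(sys.argv[1]);N=int(sys.argv[2]);r=float(sys.argv[3]) if len(sys.argv)>3 else .055
H=np.array([.6287,.1113]);s=status.state();q=np.array(s["ee_pos"][:2]);a0=np.degrees(np.arctan2(*(q-H)[::-1]))
Rm=R.from_rotvec(s["eef_rot"]).as_matrix();print("a0",a0,"r",np.linalg.norm(q-H),"z",s["ee_pos"][2])
for a in np.radians(np.linspace(a0,a_end,N+1)[1:]):
    n=H+r*np.array([np.cos(a),np.sin(a)]);d=n-q;print(np.round(1000*np.r_[d,0]@Rm,1)[:2]);q=n
E
python3 arc.py 91 10
```

```text
a0 1.9932482626290042 r 0.05816392751949717 z 0.052951936759657654
[-3.1 -8.8]
[-1.2 -8.4]
[-2.5 -8.2]
[-3.7 -7.7]
[-4.9 -7. ]
[-5.9 -6.2]
[-6.8 -5.2]
[-7.5 -4.1]
[-8.  -2.8]
[-8.4 -1.6]
```

```bash
python3 -m handwheel '[{"gripper":0,"dx":-0.003,"dy":-0.009,"dz":0.002,"wx":0,"wy":-0.008,"wz":0},{"gripper":0,"dx":-0.001,"dy":-0.0085,"dz":0,"wx":0,"wy":0,"wz":0},{"gripper":0,"dx":-0.0025,"dy":-0.008,"dz":0,"wx":0,"wy":0,"wz":0},{"gripper":0,"dx":-0.004,"dy":-0.008,"dz":0,"wx":0,"wy":0,"wz":0},{"gripper":0,"dx":-0.005,"dy":-0.007,"dz":0,"wx":0,"wy":0,"wz":0}]'; python3 arc.py 91 6; python3 -c "
from h import *
go([.6835,.1127,.05],.129)"
```

```text
time_s: 4.6
ee_pos: [0.6663, 0.1522, 0.0512]
eef_rot: [3.131, 0.191, 0.005]
wrist_force: [1.6, -1.6, -1.0]
gripper_width: -0.0001
a0 47.391237780394945 r 0.05556364903409162 z 0.05115322471197174
[-5.3 -4.6]
[-5.4 -4.4]
[-5.9 -3.6]
[-6.4 -2.9]
[-6.7 -2. ]
[-6.9 -1.2]
{'d_tool': [12.2, 41.3, 1.4], 'w': [0.005, -0.003, -0.007]}
```

Tracking is good and the forces are small.

```bash
python3 -m handwheel '[{"gripper":0,"dx":-0.0055,"dy":-0.005,"dz":0.001,"wx":0,"wy":0,"wz":0},{"gripper":0,"dx":-0.0055,"dy":-0.0045,"dz":0,"wx":0,"wy":0,"wz":0},{"gripper":0,"dx":-0.006,"dy":-0.0035,"dz":0,"wx":0,"wy":0,"wz":0},{"gripper":0,"dx":-0.0065,"dy":-0.003,"dz":0,"wx":0,"wy":0,"wz":0},{"gripper":0,"dx":-0.007,"dy":-0.002,"dz":0,"wx":0,"wy":0,"wz":0},{"gripper":0,"dx":-0.007,"dy":-0.001,"dz":0,"wx":0,"wy":0,"wz":0}]'; cat > wheel.py <<'E'
from h import *
import sys
f=grab("top",sys.argv[1]);m=mask(f,[22,90,80],[36,255,255]);m[:150]=0;m[262:]=0;m[:,:180]=0;m[:,280:]=0
H=np.array([.6287,.1113]);ys,xs=np.nonzero(m)
P=np.array([plane(f,(x,y),.07)[:2] for x,y in zip(xs,ys)])-H;rr=np.hypot(*P.T);k=(rr>.03)&(rr<.08)
a=np.arctan2(P[k,1],P[k,0])-.129
print("n",k.sum(),"wheel mod72 deg",np.degrees(np.angle(np.exp(5j*a).mean()))/5%72)
m=mask(f,[6,110,120],[18,255,255]);m[:160]=0;m[285:]=0;m[:,:270]=0;m[:,370:]=0
b=blobs(m,10)
O=np.array([.6476,-.0272]);u=np.array([np.cos(.129),np.sin(.129)]);v=np.array([-u[1],u[0]])
for x in b:
    p=plane(f,x[2],.062)[:2]-O;print("gate",x[0],x[1],p@u*1e3,p@v*1e3,"-> wheel",-p@v/.015)
cv2.imwrite("pics/"+sys.argv[1]+"c.png",cv2.resize(f["image"][150:290,170:370,::-1],None,fx=4,fy=4))
E
python3 wheel.py t2;python3 arc.py 91 1; python3 -c "
from h import *
go([.6835,.1127,.05],.129)"
```

```text
time_s: 5.35
ee_pos: [0.6248, 0.1689, 0.0508]
eef_rot: [3.132, 0.193, 0.009]
wrist_force: [2.5, -0.5, -0.3]
gripper_width: 0.0002
n 475 wheel mod72 deg 35.18569641637471
gate [308, 236, 16, 5] 47 -83.44286583969081 -28.821890926266377 -> wheel 1.9214593950844252
a0 94.70862687171976 r 0.05801496872702844 z 0.0508163531788451
[3.4 3.3]
{'d_tool': [52.2, 63.3, 1.3], 'w': [0.004, -0.005, -0.006]}
```

```bash
python3 -m handwheel '[{"gripper":0,"dx":0.003,"dy":0.001,"dz":0,"wx":0,"wy":0,"wz":0},{"gripper":0,"dx":0,"dy":0,"dz":-0.025,"wx":0,"wy":0,"wz":0},{"gripper":0,"dx":0,"dy":0,"dz":-0.025,"wx":0,"wy":0,"wz":0},{"gripper":0,"dx":0,"dy":0,"dz":0,"wx":0,"wy":0,"wz":0}]'; python3 -c "
from h import *
go([.6833,.1176,.1],.129)"
```

```text
time_s: 5.9
ee_pos: [0.6251, 0.1693, 0.1006]
eef_rot: [3.133, 0.195, 0.0]
wrist_force: [0.4, 0.6, 0.3]
gripper_width: 0.0002
{'d_tool': [51.3, 58.5, 0.8], 'w': [0.003, 0.0, -0.005]}
```

```bash
python3 -m handwheel '[{"gripper":0,"dx":0.025,"dy":0.029,"dz":0,"wx":0,"wy":0,"wz":0},{"gripper":0,"dx":0.026,"dy":0.029,"dz":0,"wx":0,"wy":0,"wz":0},{"gripper":0,"dx":0,"dy":0,"dz":0,"wx":0,"wy":0,"wz":0}]'; python3 -c "
from h import *
go([.6833,.1176,.05],.129)"
```

```text
time_s: 6.28
ee_pos: [0.6827, 0.1174, 0.0975]
eef_rot: [3.133, 0.198, -0.007]
wrist_force: [-1.0, -0.9, 0.1]
gripper_width: 0.0001
{'d_tool': [0.8, -0.2, 47.5], 'w': [0.002, 0.005, -0.002]}
```

```bash
python3 -m handwheel '[{"gripper":0,"dx":0,"dy":0,"dz":0.02,"wx":0,"wy":0,"wz":0},{"gripper":0,"dx":0,"dy":0,"dz":0.02,"wx":0,"wy":0,"wz":0},{"gripper":0,"dx":0,"dy":0,"dz":0.01,"wx":0,"wy":-0.005,"wz":0},{"gripper":0,"dx":0,"dy":0,"dz":0,"wx":0,"wy":0,"wz":0}]'; python3 arc.py 94 10; python3 -c "
from h import *
go([.6833,.1176,.05],.129)"
```

```text
time_s: 6.78
ee_pos: [0.6783, 0.1203, 0.0401]
eef_rot: [3.133, 0.205, -0.026]
wrist_force: [-0.6, -0.1, 0.8]
gripper_width: 0.0
a0 10.243177211455432 r 0.050414008011906396 z 0.04008934531563857
[ 3.6 -8.2]
[-2.1 -7.7]
[-3.2 -7.4]
[-4.3 -6.8]
[-5.2 -6.1]
[-6.  -5.3]
[-6.8 -4.4]
[-7.3 -3.3]
[-7.7 -2.2]
[-8.  -1.1]
{'d_tool': [4.4, 3.3, -10.0], 'w': [0.001, 0.017, 0.002]}
```

```bash
python3 -m handwheel '[{"gripper":0,"dx":0.004,"dy":-0.002,"dz":-0.012,"wx":0,"wy":0.017,"wz":0},{"gripper":0,"dx":0,"dy":-0.007,"dz":0,"wx":0,"wy":0,"wz":0},{"gripper":0,"dx":-0.002,"dy":-0.008,"dz":0,"wx":0,"wy":0,"wz":0},{"gripper":0,"dx":-0.003,"dy":-0.0075,"dz":0,"wx":0,"wy":0,"wz":0},{"gripper":0,"dx":-0.004,"dy":-0.007,"dz":0,"wx":0,"wy":0,"wz":0}]';python3 arc.py 94 6; python3 -c "
from h import *
go([.6833,.1176,.05],.129)"
```

```text
time_s: 7.4
ee_pos: [0.6708, 0.1519, 0.0555]
eef_rot: [3.133, 0.203, 0.01]
wrist_force: [1.5, -2.2, -0.4]
gripper_width: 0.0
a0 43.920244710563395 r 0.05850720637615899 z 0.05545891321550586
[-8. -4.]
[-6.  -5.2]
[-6.7 -4.3]
[-7.3 -3.3]
[-7.7 -2.2]
[-7.9 -1.1]
{'d_tool': [7.9, 35.6, 5.6], 'w': [0.002, -0.006, 0.0]}
```

```bash
python3 -m handwheel '[{"gripper":0,"dx":-0.008,"dy":-0.0045,"dz":0.003,"wx":0,"wy":-0.006,"wz":0},{"gripper":0,"dx":-0.006,"dy":-0.0055,"dz":0,"wx":0,"wy":0,"wz":0},{"gripper":0,"dx":-0.007,"dy":-0.0045,"dz":0,"wx":0,"wy":0,"wz":0},{"gripper":0,"dx":-0.0075,"dy":-0.0035,"dz":0,"wx":0,"wy":0,"wz":0},{"gripper":0,"dx":-0.008,"dy":-0.002,"dz":0,"wx":0,"wy":0,"wz":0},{"gripper":0,"dx":-0.008,"dy":-0.001,"dz":0,"wx":0,"wy":0,"wz":0}]';python3 wheel.py t3;python3 arc.py 94 1; python3 -c "
from h import *
go([.6833,.1176,.05],.129)"
```

```text
time_s: 8.15
ee_pos: [0.6216, 0.1693, 0.0528]
eef_rot: [3.134, 0.204, 0.004]
wrist_force: [3.2, -0.6, 0.5]
gripper_width: 0.0001
n 504 wheel mod72 deg 38.28116519196669
gate [317, 235, 16, 5] 49 -82.95048225162603 -47.82207318837947 -> wheel 3.1881382125586315
a0 98.01090165640481 r 0.05884316775210106 z 0.052766694408226324
[3.9 3.9]
{'d_tool': [55.5, 59.7, 2.9], 'w': [0.001, -0.001, 0.002]}
```

```bash
python3 arc.py 122 4 .058; python3 -m handwheel '[{"gripper":0,"dx":-0.006,"dy":0,"dz":0,"wx":0,"wy":0,"wz":0},{"gripper":0,"dx":-0.006,"dy":0.001,"dz":0,"wx":0,"wy":0,"wz":0},{"gripper":0,"dx":-0.006,"dy":0.002,"dz":0,"wx":0,"wy":0,"wz":0}]';python3 wheel.py t4;python3 arc.py 125 3 .058
```

```text
a0 98.01090165640481 r 0.05884316775210106 z 0.052766694408226324
[-6.   1.2]
[-6.  1.]
[-5.8  1.6]
[-5.6  2.2]
time_s: 8.57
ee_pos: [0.6023, 0.1645, 0.053]
eef_rot: [3.135, 0.206, 0.004]
wrist_force: [3.4, 1.8, 0.5]
gripper_width: -0.0002
n 528 wheel mod72 deg 58.28509561949062
gate [320, 235, 16, 4] 50 -82.96471033950412 -53.32491209374276 -> wheel 3.554994139582851
a0 117.13180013188935 r 0.059325866362078906 z 0.05293677996124576
[-2.   2.2]
[-2.4  1.1]
[-2.4  1.2]
```

Wheel at about 202 of 206 degrees, so I creep to the stop.

```bash
python3 -m handwheel '[{"gripper":0,"dx":-0.003,"dy":0.002,"dz":0,"wx":0,"wy":0,"wz":0},{"gripper":0,"dx":-0.003,"dy":0.002,"dz":0,"wx":0,"wy":0,"wz":0}]';python3 -m handwheel '[{"gripper":0,"dx":-0.003,"dy":0.002,"dz":0,"wx":0,"wy":0,"wz":0}]';python3 wheel.py t5;python3 arc.py 125 3 .058
```

```text
time_s: 8.88
ee_pos: [0.5989, 0.1619, 0.0538]
eef_rot: [-3.131, -0.207, -0.014]
wrist_force: [17.0, 11.2, -9.2]
gripper_width: -0.0003
time_s: 9.0
ee_pos: [0.5985, 0.1623, 0.0544]
eef_rot: [-3.126, -0.209, -0.023]
wrist_force: [14.6, 10.3, -10.2]
gripper_width: -0.0002
n 507 wheel mod72 deg 62.06633459765826
gate [320, 235, 16, 4] 48 -83.03403542273945 -53.928041529497705 -> wheel 3.5952027686331807
a0 120.61651947527278 r 0.05941061376656077 z 0.05445352360565894
[-0.8  1.9]
[-1.3  0.6]
[-1.3  0.7]
```

```bash
python3 -m handwheel '[{"gripper":0,"dx":0.004,"dy":-0.003,"dz":0,"wx":0,"wy":0,"wz":0},{"gripper":0,"dx":0.003,"dy":-0.003,"dz":0,"wx":0,"wy":0,"wz":0},{"gripper":0,"dx":0,"dy":0,"dz":-0.04,"wx":0,"wy":0,"wz":0},{"gripper":0.5,"dx":0,"dy":0,"dz":-0.05,"wx":0,"wy":0,"wz":0},{"gripper":1,"dx":0,"dy":0,"dz":-0.05,"wx":0,"wy":0,"wz":0}]';python3 wheel.py t6; python3 -c "
from h import *
f=grab('side','s6');im=f['image'][120:300,280:480,::-1];cv2.imwrite('pics/s6c.png',cv2.resize(im,None,fx=4,fy=4,interpolation=2)[:600])
go([.431,-.2755,.25],.129)"
```

```text
time_s: 9.68
ee_pos: [0.5979, 0.1665, 0.191]
eef_rot: [-3.129, -0.21, 0.003]
wrist_force: [0.8, 0.3, 1.0]
gripper_width: 0.0355
n 578 wheel mod72 deg 62.438459776688916
gate [320, 235, 16, 4] 47 -83.01092679949153 -53.726996103366574 -> wheel 3.5817997402244384
{'d_tool': [-227.3, 416.4, -58.5], 'w': [-0.007, -0.01, 0.005]}
```

View pics/t6c.png

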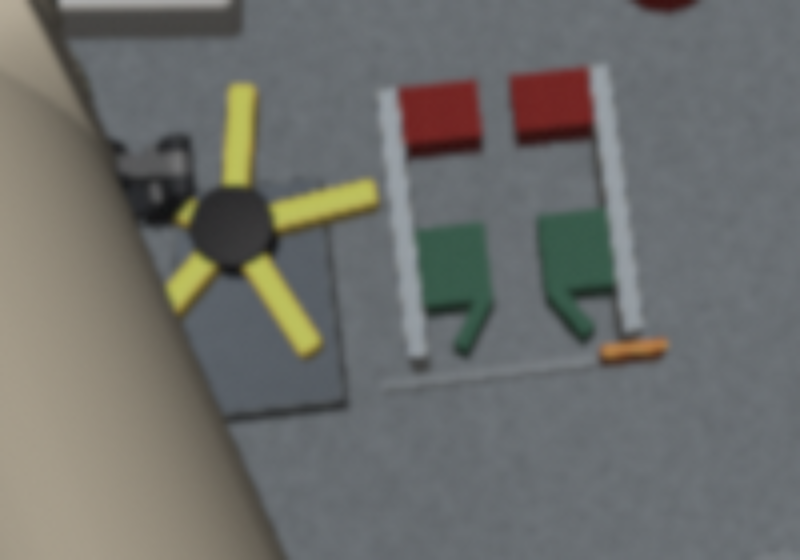

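View pics/s6c.png

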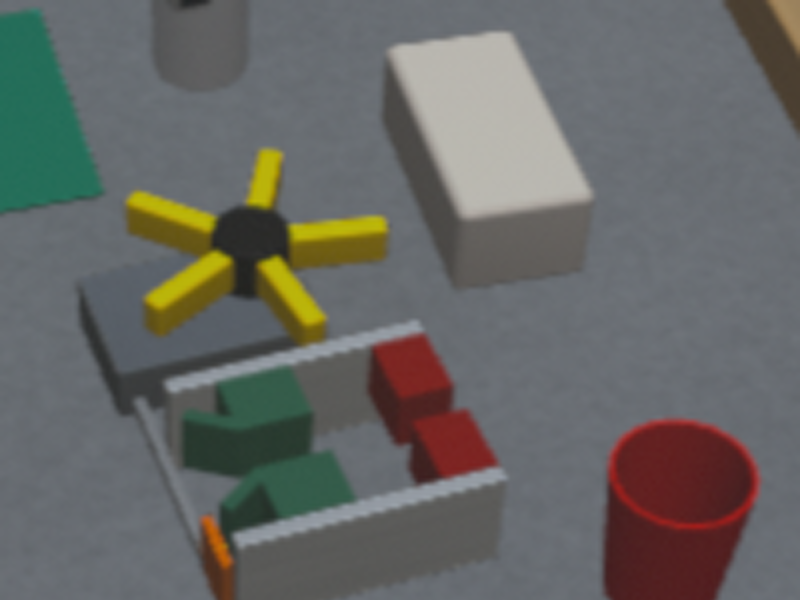

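View pics/s6.png

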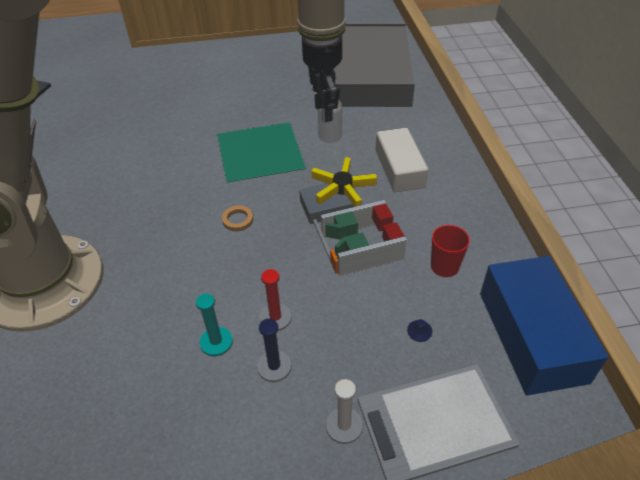

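```bash
python3 - <<'E'
from h import *
T=grab("top");S=grab("side")
O=np.array([.6476,-.0272]);u=np.array([np.cos(.129),np.sin(.129)]);v=np.array([-u[1],u[0]])
for nm,f,p in[("T",T,(170+385/4,150+385/4)),("T",T,(170+600/4,150+365/4)),("S",S,(280+142/4,120+405/4)),("S",S,(280+200/4,120+520/4))]:
    for z in(0,.008,.02,.04,.06):
        q=plane(f,p,z)[:2]-O;print(nm,z,np.round([q@u*1e3,q@v*1e3],0))
E
```

```text
T 0 [-79.  74.]
T 0.008 [-80.  74.]
T 0.02 [-82.  73.]
T 0.04 [-85.  72.]
T 0.06 [-88.  72.]
T 0 [-82. -41.]
T 0.008 [-83. -40.]
T 0.02 [-85. -40.]
T 0.04 [-88. -38.]
T 0.06 [-91. -37.]
S 0 [-74. 101.]
S 0.008 [-76.  94.]
S 0.02 [-79.  83.]
S 0.04 [-84.  64.]
S 0.06 [-90.  45.]
S 0 [-70.  12.]
S 0.008 [-72.   5.]
S 0.02 [-75.  -5.]
S 0.04 [-80. -22.]
S 0.06 [-85. -38.]
```

```bash
python3 -m handwheel '[{"gripper":1,"dx":-0.023,"dy":0.042,"dz":-0.006,"wx":0,"wy":-0.01,"wz":0},{"gripper":1,"dx":-0.023,"dy":0.042,"dz":-0.006,"wx":0,"wy":0,"wz":0},{"gripper":1,"dx":-0.023,"dy":0.042,"dz":-0.006,"wx":0,"wy":0,"wz":0},{"gripper":1,"dx":-0.023,"dy":0.042,"dz":-0.006,"wx":0,"wy":0,"wz":0},{"gripper":1,"dx":-0.023,"dy":0.042,"dz":-0.006,"wx":0,"wy":0,"wz":0},{"gripper":1,"dx":-0.023,"dy":0.042,"dz":-0.006,"wx":0,"wy":0,"wz":0},{"gripper":1,"dx":-0.023,"dy":0.042,"dz":-0.006,"wx":0,"wy":0,"wz":0},{"gripper":1,"dx":-0.023,"dy":0.042,"dz":-0.006,"wx":0,"wy":0,"wz":0},{"gripper":1,"dx":-0.022,"dy":0.042,"dz":-0.006,"wx":0,"wy":0,"wz":0},{"gripper":1,"dx":0,"dy":0,"dz":0,"wx":0,"wy":0,"wz":0}]';python3 -c "
from h import *
go([.431,-.2755,.16],.129)
f=grab('wrist','w7')"
```

```text
time_s: 11.12
ee_pos: [0.4294, -0.2484, 0.2283]
eef_rot: [-3.12, -0.205, 0.068]
wrist_force: [-0.4, 0.3, 0.1]
gripper_width: 0.085
{'d_tool': [0.9, 28.2, 67.8], 'w': [-0.017, 0.043, 0.002]}
```

View pics/w7.png

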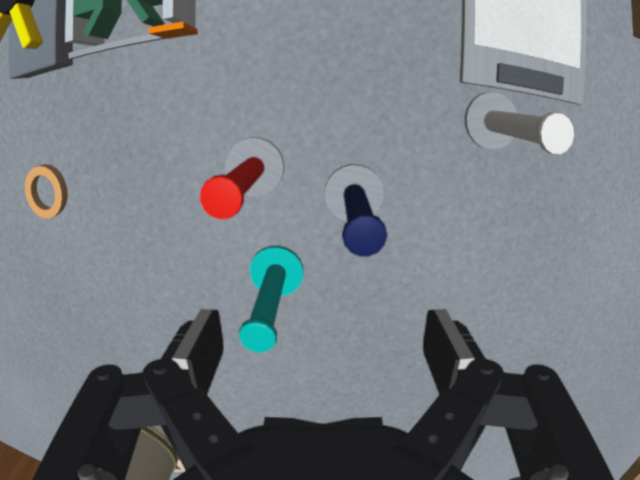

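```bash
python3 -m handwheel '[{"gripper":1,"dx":0.001,"dy":0.028,"dz":0,"wx":-0.017,"wy":0.043,"wz":0},{"gripper":1,"dx":0,"dy":0,"dz":0.03,"wx":0,"wy":0,"wz":0},{"gripper":1,"dx":0,"dy":0,"dz":0,"wx":0,"wy":0,"wz":0}]';python3 -c "
from h import *
go([.431,-.2755,.16],.129)
f=grab('wrist','w8');S=grab('side')
m=mask(f,[110,80,10],[130,255,255])
for b in blobs(m,60): print(b[:3])
for b in blobs(mask(S,[110,80,10],[130,255,255]),60): print('S',b[:3])
T=grab('top')
for b in blobs(mask(T,[110,80,10],[130,255,255]),60): print('T',b[:3])
"
```

```text
time_s: 11.55
ee_pos: [0.4352, -0.2695, 0.1933]
eef_rot: [-3.128, -0.219, 0.005]
wrist_force: [-0.4, 0.4, -0.1]
gripper_width: 0.0855
{'d_tool': [-5.0, 5.6, 33.3], 'w': [-0.006, 0.003, 0.011]}
([308, 205, 50, 83], 2685, [332.0, 251.5])
S ([538, 256, 59, 81], 127, [566.8, 288.0])
S ([481, 267, 27, 54], 359, [492.2, 293.5])
S ([259, 319, 19, 38], 353, [268.7, 332.1])
S ([408, 320, 24, 21], 388, [419.5, 330.3])
T ([377, 53, 88, 4], 115, [421.2, 53.8])
T ([392, 174, 19, 19], 290, [400.9, 183.0])
```

View pics/w8.png

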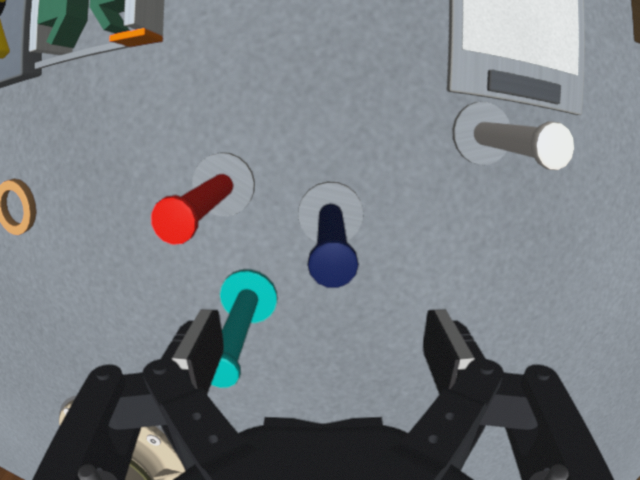

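```bash
python3 -c "
from h import *
f=grab('wrist')
print(plane(f,(333,265),.128,1),plane(f,(331,211),.008,1))
S=grab('side');print(tri([ray(f,(333,265),1),ray(S,(190+237/3,260+201/3))]))
"; python3 -m handwheel '[{"gripper":1,"dx":-0.005,"dy":0.0055,"dz":0.03,"wx":-0.006,"wy":0.003,"wz":0.011},{"gripper":1,"dx":0,"dy":0,"dz":0,"wx":0,"wy":0,"wz":0}]';python3 -c "
from h import *
go([.431,-.2755,.12],.129)"
```

```text
[ 0.43242952 -0.27859241  0.128     ] [ 0.43594903 -0.27915193  0.008     ]
(array([ 0.43220181, -0.27841772,  0.12829426]), np.float64(0.0003597578943200927))
time_s: 12.05
ee_pos: [0.4344, -0.2778, 0.1689]
eef_rot: [3.129, 0.201, 0.015]
wrist_force: [-0.7, 0.2, -0.2]
gripper_width: 0.0856
{'d_tool': [-3.5, -3.0, 48.9], 'w': [0.007, -0.009, -0.001]}
```

```bash
python3 -m handwheel '[{"gripper":1,"dx":-0.003,"dy":-0.001,"dz":0.03,"wx":0,"wy":-0.009,"wz":0},{"gripper":1,"dx":0,"dy":0,"dz":0.03,"wx":0,"wy":0,"wz":0},{"gripper":1,"dx":0,"dy":0,"dz":0.018,"wx":0,"wy":0,"wz":0},{"gripper":1,"dx":0,"dy":0,"dz":0,"wx":0,"wy":0,"wz":0}]';python3 -c "
from h import *
go([.4315,-.277,.076],.129)"
```

```text
time_s: 12.55
ee_pos: [0.4366, -0.2785, 0.0963]
eef_rot: [3.123, 0.204, 0.013]
wrist_force: [0.1, 0.0, 1.4]
gripper_width: 0.085
{'d_tool': [-5.0, -2.4, 20.3], 'w': [0.012, -0.007, 0.001]}
```

```bash
python3 -m handwheel '[{"gripper":1,"dx":-0.005,"dy":-0.002,"dz":0.018,"wx":0.012,"wy":-0.007,"wz":0},{"gripper":1,"dx":0,"dy":0,"dz":0.002,"wx":0,"wy":0,"wz":0},{"gripper":1,"dx":0,"dy":0,"dz":0,"wx":0,"wy":0,"wz":0}]';python3 -c "
from h import *
go([.4315,-.277,.076],.129)"
```

```text
time_s: 12.92
ee_pos: [0.4332, -0.2781, 0.0782]
eef_rot: [3.133, 0.205, 0.005]
wrist_force: [-0.2, -0.0, -0.2]
gripper_width: 0.0856
{'d_tool': [-1.5, -1.3, 2.1], 'w': [0.002, -0.003, 0.002]}
```

```bash
python3 -m handwheel '[{"gripper":0,"dx":0,"dy":0,"dz":0,"wx":0,"wy":0,"wz":0},{"gripper":0,"dx":0,"dy":0,"dz":0,"wx":0,"wy":0,"wz":0},{"gripper":0,"dx":0,"dy":0,"dz":0,"wx":0,"wy":0,"wz":0},{"gripper":0,"dx":0,"dy":0,"dz":0,"wx":0,"wy":0,"wz":0},{"gripper":0,"dx":0,"dy":0,"dz":0,"wx":0,"wy":0,"wz":0},{"gripper":0,"dx":0,"dy":0,"dz":0,"wx":0,"wy":0,"wz":0}]';python3 -c "
from h import *
go([.4315,-.277,.076],.129);grab('wrist','w9');grab('side','s9')"
```

```text
time_s: 13.68
ee_pos: [0.4339, -0.2783, 0.0794]
eef_rot: [3.132, 0.205, 0.008]
wrist_force: [0.1, 0.3, 0.3]
gripper_width: 0.0269
{'d_tool': [-2.2, -1.6, 3.3], 'w': [0.003, -0.005, 0.002]}
```

View pics/s9.png

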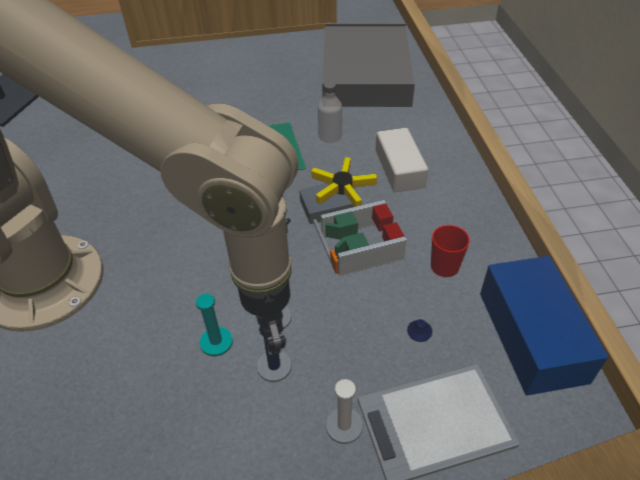

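```bash
python3 -m handwheel '[{"gripper":0,"dx":0,"dy":0,"dz":0,"wx":0,"wy":0,"wz":0},{"gripper":0,"dx":0,"dy":0,"dz":0,"wx":0,"wy":0,"wz":0},{"gripper":0,"dx":0,"dy":0,"dz":0,"wx":0,"wy":0,"wz":0}]';python3 -c "
from h import *
go([.4315,-.277,.076],.129)"
```

```text
time_s: 14.15
ee_pos: [0.4339, -0.2783, 0.0793]
eef_rot: [3.132, 0.205, 0.008]
wrist_force: [-0.5, 0.5, 0.0]
gripper_width: 0.0267
{'d_tool': [-2.2, -1.6, 3.3], 'w': [0.003, -0.005, 0.002]}
```

```bash
python3 -c "
from h import *
f=grab('wrist');im=f['image'][200:440,180:460,::-1];cv2.imwrite('pics/w10.png',cv2.resize(im,None,fx=2.5,fy=2.5,interpolation=2))
f=grab('side');im=f['image'][270:390,210:340,::-1];cv2.imwrite('pics/s10.png',cv2.resize(im,None,fx=5,fy=5,interpolation=2))"
```

```text
(no output)
```

View pics/w10.png

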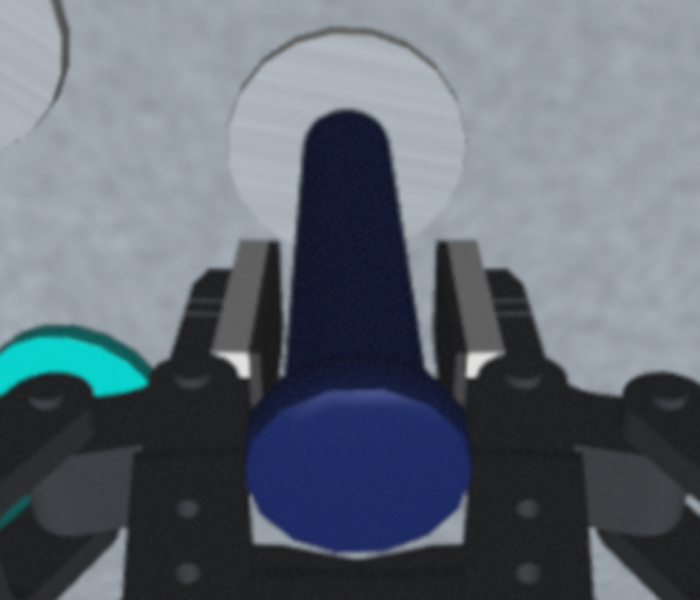

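View pics/s10.png

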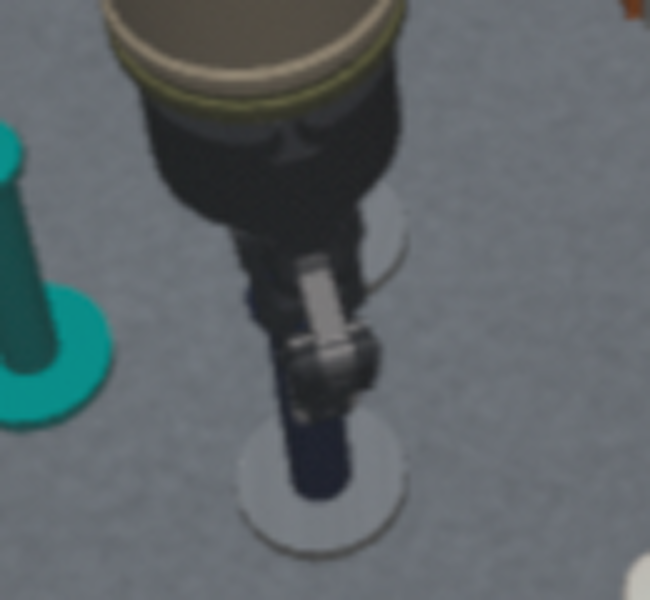

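The knuckles above the pads are clamping the 32 mm head (width 26.7 mm in pics/w10), so this grip is too deep. I'll open, rise, and grip the head itself with the pads, jaws turned along the channel so that the push does not rely on friction.

```bash
python3 -m handwheel '[{"gripper":1,"dx":0,"dy":0,"dz":0,"wx":0,"wy":0,"wz":0},{"gripper":1,"dx":0,"dy":0,"dz":0,"wx":0,"wy":0,"wz":0},{"gripper":1,"dx":0,"dy":0,"dz":0,"wx":0,"wy":0,"wz":0},{"gripper":1,"dx":0,"dy":0,"dz":0,"wx":0,"wy":0,"wz":0},{"gripper":1,"dx":0,"dy":0,"dz":-0.03,"wx":0,"wy":0,"wz":0},{"gripper":1,"dx":0,"dy":0,"dz":-0.03,"wx":0,"wy":0,"wz":0}]';python3 -c "
from h import *
print(np.round(status.state()['q'],2))
for y in (.129-np.pi/2,.129+np.pi/2): go([.4315,-.277,.14],y)"
```

```text
time_s: 15.0
ee_pos: [0.4318, -0.2773, 0.1381]
eef_rot: [-3.135, -0.205, -0.0]
wrist_force: [-0.5, 0.3, -0.6]
gripper_width: 0.0855
[ 0.7   0.22 -0.22  1.8   0.05  1.13 -0.98]
{'d_tool': [-0.2, -0.4, -1.9], 'w': [-0.001, 0.0, 1.573]}
{'d_tool': [-0.2, -0.4, -1.9], 'w': [-0.0, -0.001, -1.569]}
```

```bash
python3 -m handwheel '[{"gripper":1,"dx":0,"dy":0,"dz":0,"wx":0,"wy":0,"wz":0.17}]';python3 -c "
from h import *
print(np.round(status.state()['q'],2))"
```

```text
time_s: 15.12
ee_pos: [0.4331, -0.2781, 0.1406]
eef_rot: [3.139, -0.066, 0.006]
wrist_force: [-0.2, 0.2, -0.3]
gripper_width: 0.0857
[ 0.68  0.22 -0.2   1.79  0.05  1.13 -1.14]
```

```bash
python3 -m handwheel '[{"gripper":1,"dx":0,"dy":0,"dz":0,"wx":0,"wy":0,"wz":-0.18},{"gripper":1,"dx":0,"dy":0,"dz":0,"wx":0,"wy":0,"wz":-0.18},{"gripper":1,"dx":0,"dy":0,"dz":0,"wx":0,"wy":0,"wz":-0.18},{"gripper":1,"dx":0,"dy":0,"dz":0,"wx":0,"wy":0,"wz":-0.18},{"gripper":1,"dx":0,"dy":0,"dz":0,"wx":0,"wy":0,"wz":-0.18},{"gripper":1,"dx":0,"dy":0,"dz":0,"wx":0,"wy":0,"wz":-0.18},{"gripper":1,"dx":0,"dy":0,"dz":0,"wx":0,"wy":0,"wz":-0.18},{"gripper":1,"dx":0,"dy":0,"dz":0,"wx":0,"wy":0,"wz":-0.18},{"gripper":1,"dx":0,"dy":0,"dz":0,"wx":0,"wy":0,"wz":-0.18}]';python3 -c "
from h import *
print(np.round(status.state()['q'],2))
go([.4315,-.277,.103],.129+np.pi/2)"
```

```text
time_s: 16.25
ee_pos: [0.4332, -0.2782, 0.1414]
eef_rot: [2.159, 2.274, 0.002]
wrist_force: [-0.2, 0.3, 0.4]
gripper_width: 0.0855
[ 0.85  0.23 -0.39  1.79  0.1   1.13  0.48]
{'d_tool': [1.5, -1.8, 38.4], 'w': [0.005, 0.004, -0.077]}
```

```bash
python3 -m handwheel '[{"gripper":1,"dx":0.0015,"dy":-0.002,"dz":0.015,"wx":0.005,"wy":0.004,"wz":-0.077},{"gripper":1,"dx":0,"dy":0,"dz":0.015,"wx":0,"wy":0,"wz":0},{"gripper":1,"dx":0,"dy":0,"dz":0,"wx":0,"wy":0,"wz":0}]';python3 -c "
from h import *
go([.4315,-.277,.103],.129+np.pi/2)
f=grab('wrist','w11')"
```

```text
time_s: 16.62
ee_pos: [0.4312, -0.2771, 0.1104]
eef_rot: [-2.072, -2.361, -0.0]
wrist_force: [0.1, 0.4, 0.5]
gripper_width: 0.0853
{'d_tool': [0.1, 0.3, 7.4], 'w': [-0.0, -0.0, 0.001]}
```

View pics/w11.png

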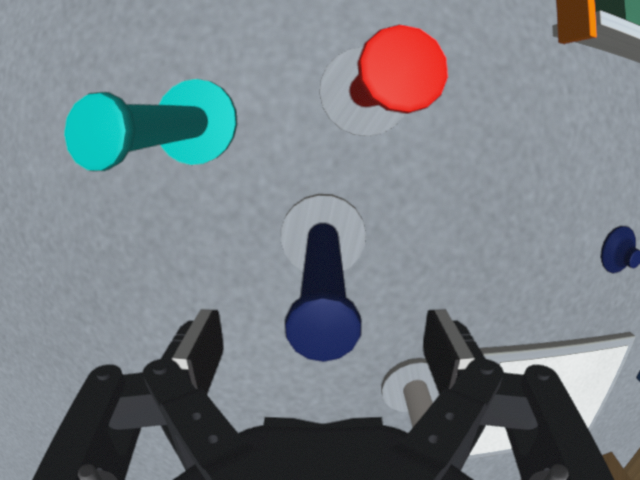

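```bash
python3 -m handwheel '[{"gripper":1,"dx":0,"dy":0,"dz":0.0065,"wx":0,"wy":0,"wz":0},{"gripper":1,"dx":0,"dy":0,"dz":0,"wx":0,"wy":0,"wz":0}]';python3 -c "
from h import *
f=grab('wrist');b=max(blobs(mask(f,[110,100,70],[125,255,255]),300),key=lambda b:b[1]);print(b[:3])
x,y,w,h=b[0];print(plane(f,(x+w/2,y+w*0.45),.128,1))
go([.4315,-.277,.103],.129+np.pi/2)"; python3 -m handwheel '[{"gripper":0,"dx":0,"dy":0,"dz":0,"wx":0,"wy":0,"wz":0},{"gripper":0,"dx":0,"dy":0,"dz":0,"wx":0,"wy":0,"wz":0},{"gripper":0,"dx":0,"dy":0,"dz":0,"wx":0,"wy":0,"wz":0},{"gripper":0,"dx":0,"dy":0,"dz":0,"wx":0,"wy":0,"wz":0},{"gripper":0,"dx":0,"dy":0,"dz":0,"wx":0,"wy":0,"wz":0},{"gripper":0,"dx":0,"dy":0,"dz":0,"wx":0,"wy":0,"wz":0},{"gripper":0,"dx":0,"dy":0,"dz":0,"wx":0,"wy":0,"wz":0}]';python3 -c "
from h import *
f=grab('wrist');im=f['image'][200:440,180:460,::-1];cv2.imwrite('pics/w12.png',cv2.resize(im,None,fx=2.5,fy=2.5,interpolation=2))
go([.4315,-.277,.103],.129+np.pi/2)"
```

```text
time_s: 16.92
ee_pos: [0.4321, -0.2776, 0.1049]
eef_rot: [2.072, 2.359, 0.001]
wrist_force: [0.1, 0.1, 0.2]
gripper_width: 0.0852
([282, 304, 78, 64], 3850, [320.6, 335.4])
[ 0.43084376 -0.27587359  0.128     ]
{'d_tool': [0.8, -0.9, 2.4], 'w': [0.002, 0.002, 0.0]}
time_s: 17.85
ee_pos: [0.4329, -0.2781, 0.1064]
eef_rot: [2.071, 2.357, 0.001]
wrist_force: [-0.7, -0.3, 1.0]
gripper_width: 0.0298
{'d_tool': [1.3, -1.2, 3.4], 'w': [0.003, 0.003, -0.0]}
```

View pics/w12.png

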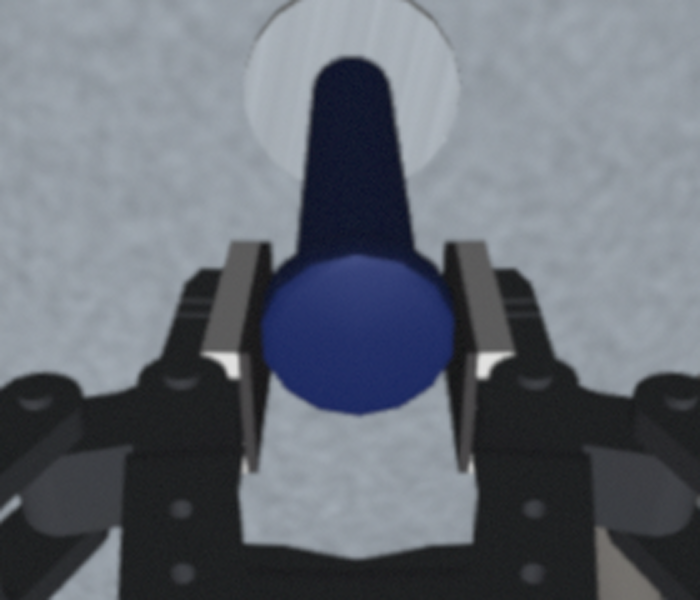

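```bash
python3 -m handwheel '[{"gripper":0,"dx":0,"dy":0,"dz":-0.006,"wx":0,"wy":0,"wz":0},{"gripper":0,"dx":0,"dy":0.0,"dz":0,"wx":0,"wy":0,"wz":0}]';python3 -c "
from h import *
T=grab('top');print('chest',plane(T,(401,183),.03))
f=grab('side','s12')
go([.525,-.25,.111],.129+np.pi/2)
go([.525,-.10,.111],.129+np.pi/2)"
```

```text
time_s: 18.15
ee_pos: [0.4323, -0.2777, 0.112]
eef_rot: [2.072, 2.358, 0.001]
wrist_force: [-0.2, -0.3, -2.6]
gripper_width: 0.0296
chest [ 0.69473853 -0.24796227  0.03      ]
{'d_tool': [15.3, 95.8, 0.6], 'w': [0.002, 0.001, -0.0]}
{'d_tool': [164.1, 115.1, 0.4], 'w': [0.002, 0.001, -0.0]}
```

View pics/s12.png

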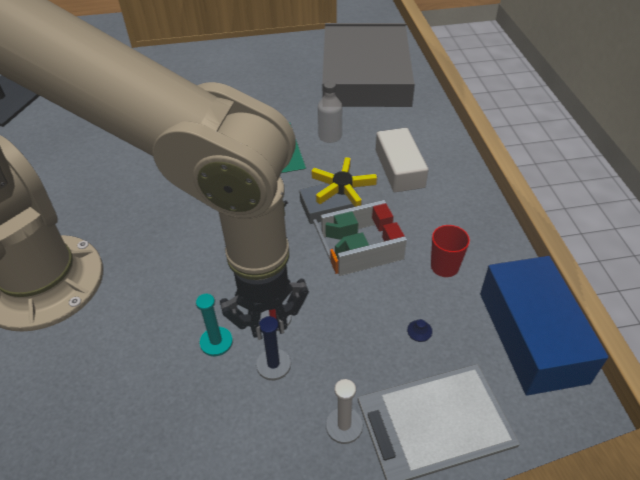

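```bash
python3 -m handwheel '[{"gripper":0,"dx":0.003,"dy":0.02,"dz":0,"wx":0,"wy":0,"wz":0},{"gripper":0,"dx":0.003,"dy":0.025,"dz":0,"wx":0,"wy":0,"wz":0},{"gripper":0,"dx":0.003,"dy":0.025,"dz":0,"wx":0,"wy":0,"wz":0},{"gripper":0,"dx":0.005,"dy":0.025,"dz":0,"wx":0,"wy":0,"wz":0},{"gripper":0,"dx":0,"dy":0,"dz":0,"wx":0,"wy":0,"wz":0}]';python3 -c "
from h import *
go([.525,-.10,.111],.129+np.pi/2)"
```

```text
time_s: 18.88
ee_pos: [0.5307, -0.2481, 0.1105]
eef_rot: [2.072, 2.359, 0.003]
wrist_force: [0.2, -0.8, -3.2]
gripper_width: 0.0298
{'d_tool': [147.6, 13.5, -0.4], 'w': [0.003, -0.0, 0.001]}
```

```bash
python3 -m handwheel '[{"gripper":0,"dx":0.03,"dy":0.002,"dz":0,"wx":0,"wy":0,"wz":0},{"gripper":0,"dx":0.03,"dy":0.002,"dz":0,"wx":0,"wy":0,"wz":0},{"gripper":0,"dx":0.03,"dy":0.002,"dz":0,"wx":0,"wy":0,"wz":0},{"gripper":0,"dx":0.03,"dy":0.002,"dz":0,"wx":0,"wy":0,"wz":0},{"gripper":0,"dx":0.03,"dy":-0.003,"dz":0,"wx":0,"wy":0,"wz":0},{"gripper":0,"dx":0.03,"dy":-0.01,"dz":0,"wx":0,"wy":0,"wz":0},{"gripper":0,"dx":0.02,"dy":-0.004,"dz":0,"wx":0,"wy":0,"wz":0},{"gripper":0,"dx":0,"dy":0,"dz":0,"wx":0,"wy":0,"wz":0}]';python3 -c "
from h import *
go([.5087,-.0452,.109],.129+np.pi/2);grab('wrist','w13');grab('side','s13')"
```

```text
time_s: 19.88
ee_pos: [0.4951, -0.0455, 0.1089]
eef_rot: [2.076, 2.358, 0.001]
wrist_force: [0.8, -0.4, -3.2]
gripper_width: 0.0296
{'d_tool': [-1.4, 13.5, -0.1], 'w': [0.001, -0.0, -0.002]}
```

View pics/w13.png

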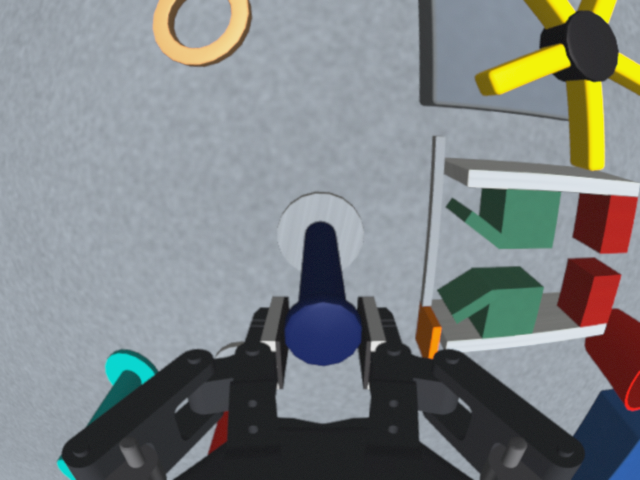

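View pics/s13.png

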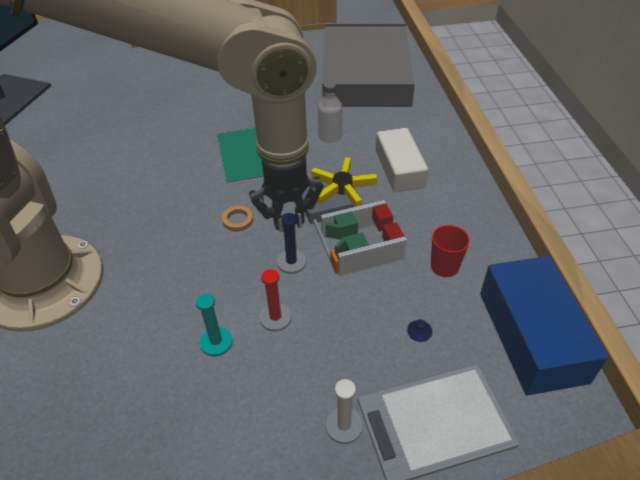

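```bash
python3 -c "
from h import *
f=grab('wrist');im=f['image'][120:370,260:640,::-1];cv2.imwrite('pics/w14.png',cv2.resize(im,None,fx=2.1,fy=2.1,interpolation=2))"
```

```text
(no output)
```

View pics/w14.png

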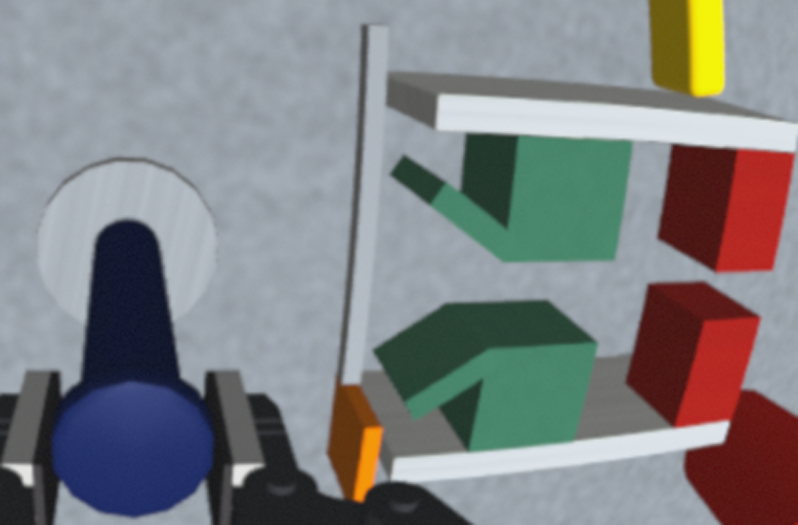

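```bash
cat > rel.py <<'E'
from h import *
O=np.array([.6476,-.0272]);u=np.array([np.cos(.129),np.sin(.129)]);v=np.array([-u[1],u[0]])
L=lambda X:np.round([(X[:2]-O)@u*1e3,(X[:2]-O)@v*1e3],1)
E
python3 -c "
from rel import *
f=grab('wrist');c=lambda x,y:(260+x/2.1,120+y/2.1)
for p in[(502,261),(615,261),(489,349),(597,344)]: print('jaw',L(plane(f,c(*p),.06,1)))
for z in(0,.01,.02,.03,.04,.05,.06): print('rod',z,L(plane(f,c(368,200),z,1)),L(plane(f,c(355,350),z,1)))
print('foot',L(plane(f,c(127,247),.013,1)),'head',L(plane(f,c(133,445),.133,1)))
print('tcp',L(np.array(status.state()['ee_pos'])))
"
```

```text
jaw [-49.9  12.6]
jaw [-9.5 12.1]
jaw [-49.3 -14.8]
jaw [ -9.8 -15.1]
rod 0 [-72.9  13.7] [-72.2 -43.2]
rod 0.01 [-76.1  16.4] [-75.4 -38.3]
rod 0.02 [-79.3  19.1] [-78.6 -33.3]
rod 0.03 [-82.5  21.8] [-81.9 -28.3]
rod 0.04 [-85.7  24.5] [-85.1 -23.4]
rod 0.05 [-88.9  27.2] [-88.3 -18.4]
rod 0.06 [-92.1  29.9] [-91.6 -13.4]
foot [-155.4    1.5] head [-153.6    4.6]
tcp [-153.5   -1.4]
```

```bash
python3 -m handwheel '[{"gripper":0,"dx":-0.003,"dy":0.02,"dz":0,"wx":0,"wy":0,"wz":0},{"gripper":0,"dx":0,"dy":0.02,"dz":0,"wx":0,"wy":0,"wz":0},{"gripper":0,"dx":0,"dy":0,"dz":0,"wx":0,"wy":0,"wz":0}]';python3 -c "
from rel import *
print('tcp',L(np.array(status.state()['ee_pos'])))
go([.5087,-.0452,.1085],.129+np.pi/2);f=grab('wrist')
im=f['image'][120:370,260:640,::-1];cv2.imwrite('pics/w15.png',cv2.resize(im,None,fx=2.1,fy=2.1,interpolation=2))"
```

```text
time_s: 20.45
ee_pos: [0.5372, -0.0506, 0.1083]
eef_rot: [2.088, 2.346, -0.001]
wrist_force: [-0.4, 0.2, -3.1]
gripper_width: 0.0295
tcp [-112.5   -9. ]
{'d_tool': [8.7, -27.7, -0.2], 'w': [0.0, 0.001, -0.012]}
```

View pics/w15.png

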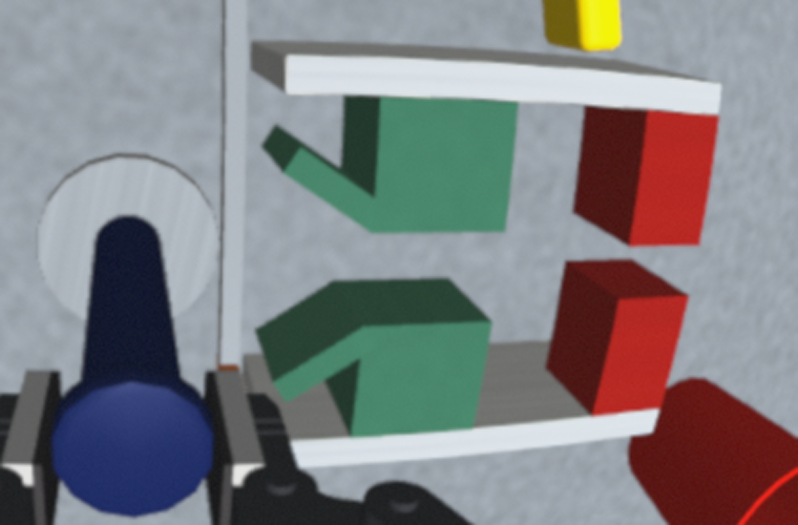

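```bash
python3 -m handwheel '[{"gripper":0,"dx":0.0045,"dy":0,"dz":0,"wx":0,"wy":0,"wz":-0.012},{"gripper":0,"dx":0,"dy":0,"dz":0,"wx":0,"wy":0,"wz":0}]';python3 -c "
from rel import *
print('tcp',L(np.array(status.state()['ee_pos'])))
go([.5087,-.0452,.1085],.129+np.pi/2);f=grab('wrist')
im=f['image'][120:370,260:640,::-1];cv2.imwrite('pics/w16.png',cv2.resize(im,None,fx=2.1,fy=2.1,interpolation=2))"
```

```text
time_s: 20.75
ee_pos: [0.5345, -0.047, 0.1077]
eef_rot: [-2.074, -2.359, 0.004]
wrist_force: [-0.3, 0.2, -3.3]
gripper_width: 0.0296
tcp [-114.7   -5.1]
{'d_tool': [5.1, -25.4, -0.7], 'w': [-0.002, 0.001, -0.001]}
```

View pics/w16.png

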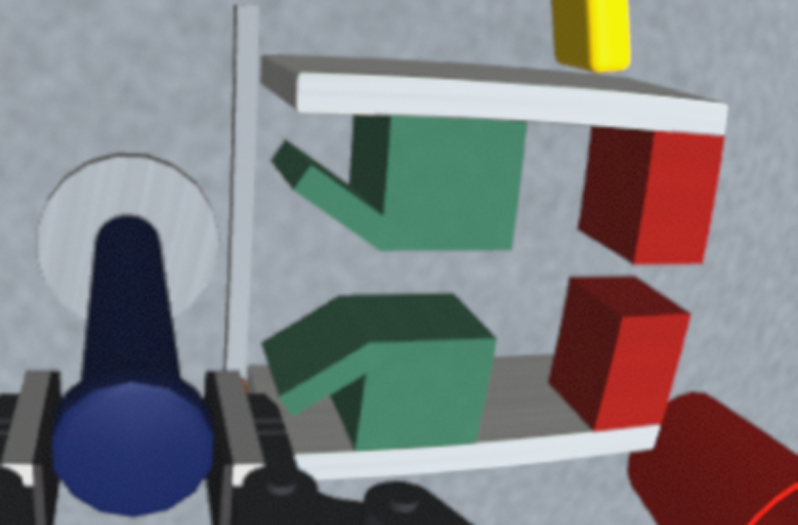

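```bash
cat > rel2.py <<'E'
from rel import *
import sys
f=grab('wrist');c=lambda x,y:(260+x/2.1,120+y/2.1)
P=np.array(sys.argv[1:],float).reshape(-1,2)
for p in P[:-1]: print('jaw',L(plane(f,c(*p),.06,1)))
print('foot',L(plane(f,c(*P[-1]),.010,1)),'tcp',L(np.array(status.state()['ee_pos'])))
E
python3 rel2.py 385 250 512 250 373 341 494 338 127 243
```

```text
jaw [-48.   12.6]
jaw [-9.4 12.5]
jaw [-48.4 -14.1]
jaw [-10.4 -14.4]
foot [-117.    -2.1] tcp [-114.6   -5.6]
```

```bash
python3 -m handwheel '[{"gripper":0,"dx":0.001,"dy":0.006,"dz":0,"wx":0,"wy":0,"wz":0},{"gripper":0,"dx":0.001,"dy":0.006,"dz":0,"wx":0,"wy":0,"wz":-0.002},{"gripper":0,"dx":0,"dy":0.006,"dz":0,"wx":0,"wy":0,"wz":-0.002},{"gripper":0,"dx":0,"dy":0,"dz":0,"wx":0,"wy":0,"wz":0}]';python3 -c "
from rel import *
print('tcp',L(np.array(status.state()['ee_pos'])))
go([.5087,-.0452,.1085],.129+np.pi/2)"
```

```text
time_s: 21.35
ee_pos: [0.5538, -0.043, 0.108]
eef_rot: [2.07, 2.362, -0.004]
wrist_force: [0.4, -0.3, -2.8]
gripper_width: 0.0293
tcp [-95.1  -3.6]
{'d_tool': [3.7, -45.0, -0.4], 'w': [-0.002, 0.002, 0.003]}
```

```bash
python3 -m handwheel '[{"gripper":0,"dx":-0.0005,"dy":0.006,"dz":0,"wx":0,"wy":0,"wz":0},{"gripper":0,"dx":0,"dy":0.006,"dz":0,"wx":0,"wy":0,"wz":0},{"gripper":0,"dx":0,"dy":0.006,"dz":0,"wx":0,"wy":0,"wz":0}]';python3 -c "
from rel import *
print('tcp',L(np.array(status.state()['ee_pos'])))
go([.5087,-.0452,.1085],.129+np.pi/2);f=grab('wrist')
im=f['image'][120:370,260:640,::-1];cv2.imwrite('pics/w17.png',cv2.resize(im,None,fx=2.1,fy=2.1,interpolation=2))"
```

```text
time_s: 21.72
ee_pos: [0.5725, -0.0412, 0.1079]
eef_rot: [2.071, 2.362, -0.005]
wrist_force: [-0.5, 0.6, -3.2]
gripper_width: 0.0295
tcp [-76.3  -4.2]
{'d_tool': [4.4, -63.8, -0.5], 'w': [-0.002, 0.002, 0.002]}
```

View pics/w17.png

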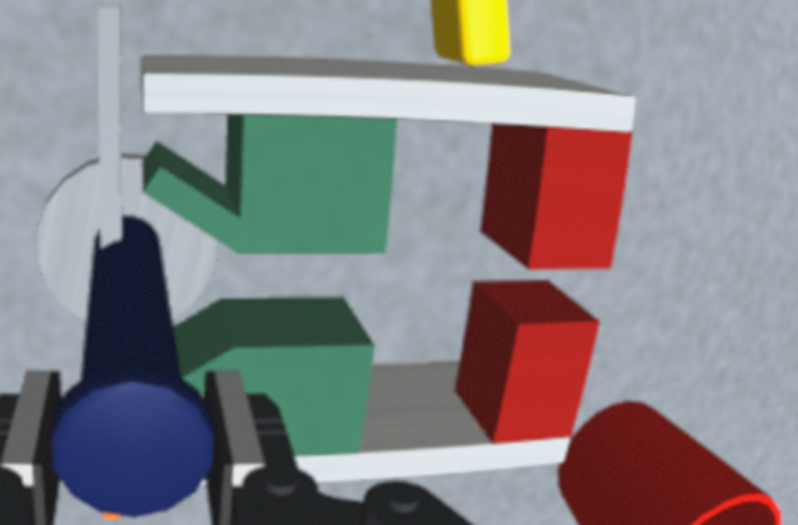

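```bash
python3 rel2.py 240 253 385 253 235 348 372 345 127 243
```

```text
jaw [-48.1  13.1]
jaw [-8.6 13.2]
jaw [-48.  -14.2]
jaw [ -9.2 -14. ]
foot [-77.7  -0.9] tcp [-76.   -4.1]
```

```bash
python3 -m handwheel '[{"gripper":0,"dx":0,"dy":0.008,"dz":0,"wx":0,"wy":0,"wz":0},{"gripper":0,"dx":0,"dy":0.008,"dz":0,"wx":0,"wy":0,"wz":0},{"gripper":0,"dx":0,"dy":0.008,"dz":0,"wx":0,"wy":0,"wz":0},{"gripper":0,"dx":0,"dy":0.008,"dz":0,"wx":0,"wy":0,"wz":0}]';python3 -c "
from rel import *
print('tcp',L(np.array(status.state()['ee_pos'])))
go([.5087,-.0452,.1085],.129+np.pi/2)"
```

```text
time_s: 22.32
ee_pos: [0.6063, -0.0368, 0.1078]
eef_rot: [2.071, 2.362, -0.004]
wrist_force: [0.9, -0.3, -2.3]
gripper_width: 0.0298
tcp [-42.2  -4.2]
{'d_tool': [4.4, -97.9, -0.6], 'w': [-0.002, 0.002, 0.002]}
```

Moving well, with no lateral force in the gap.

```bash
python3 -m handwheel '[{"gripper":0,"dx":0,"dy":0.008,"dz":0,"wx":0,"wy":0,"wz":0},{"gripper":0,"dx":0,"dy":0.008,"dz":0,"wx":0,"wy":0,"wz":0},{"gripper":0,"dx":0,"dy":0.008,"dz":0,"wx":0,"wy":0,"wz":0},{"gripper":0,"dx":0,"dy":0.008,"dz":0,"wx":0,"wy":0,"wz":0},{"gripper":0,"dx":0,"dy":0.008,"dz":0,"wx":0,"wy":0,"wz":0}]';python3 -c "
from rel import *
print('tcp',L(np.array(status.state()['ee_pos'])))
go([.5087,-.0452,.1085],.129+np.pi/2)"
```

```text
time_s: 22.95
ee_pos: [0.6489, -0.0311, 0.1074]
eef_rot: [2.071, 2.362, -0.004]
wrist_force: [-0.3, -0.2, -3.7]
gripper_width: 0.0297
tcp [ 0.8 -4. ]
{'d_tool': [4.4, -140.8, -0.8], 'w': [-0.002, 0.002, 0.002]}
```

```bash
python3 -m handwheel '[{"gripper":0,"dx":0,"dy":0.008,"dz":0,"wx":0,"wy":0,"wz":0},{"gripper":0,"dx":0,"dy":0.007,"dz":0,"wx":0,"wy":0,"wz":0},{"gripper":0,"dx":0,"dy":0.004,"dz":0,"wx":0,"wy":0,"wz":0}]';python3 -m handwheel '[{"gripper":0,"dx":0,"dy":0.004,"dz":0,"wx":0,"wy":0,"wz":0}]';python3 -m handwheel '[{"gripper":0,"dx":0,"dy":0.004,"dz":0,"wx":0,"wy":0,"wz":0}]';python3 -c "
from rel import *
print('tcp',L(np.array(status.state()['ee_pos'])))
go([.5087,-.0452,.1085],.129+np.pi/2)"
```

```text
time_s: 23.32
ee_pos: [0.6692, -0.0284, 0.1072]
eef_rot: [-2.071, -2.362, 0.004]
wrist_force: [0.9, -0.1, -4.1]
gripper_width: 0.0298
time_s: 23.45
ee_pos: [0.6734, -0.0278, 0.1071]
eef_rot: [-2.071, -2.362, 0.005]
wrist_force: [0.5, -0.3, -2.8]
gripper_width: 0.0296
time_s: 23.58
ee_pos: [0.6775, -0.0273, 0.1071]
eef_rot: [-2.071, -2.362, 0.005]
wrist_force: [-2.9, 0.3, -2.0]
gripper_width: 0.0297
tcp [29.6 -3.9]
{'d_tool': [4.3, -169.6, -1.0], 'w': [-0.003, 0.002, 0.002]}
```

Contact begins at TCP x ≈ 29, as expected. I press on gently.

```bash
python3 -m handwheel '[{"gripper":0,"dx":0,"dy":0.003,"dz":0,"wx":0,"wy":0,"wz":0}]';python3 -m handwheel '[{"gripper":0,"dx":0,"dy":0.003,"dz":0,"wx":0,"wy":0,"wz":0}]';python3 -m handwheel '[{"gripper":0,"dx":0,"dy":0.003,"dz":0,"wx":0,"wy":0,"wz":0}]';python3 -c "
from rel import *
print('tcp',L(np.array(status.state()['ee_pos'])));f=grab('wrist','w18')"
```

```text
time_s: 23.7
ee_pos: [0.6795, -0.0266, 0.107]
eef_rot: [-2.069, -2.361, 0.008]
wrist_force: [-8.7, 1.3, 3.8]
gripper_width: 0.0297
time_s: 23.82
ee_pos: [0.6806, -0.0259, 0.1071]
eef_rot: [-2.067, -2.358, 0.013]
wrist_force: [-13.5, 0.2, 8.6]
gripper_width: 0.0296
time_s: 23.95
ee_pos: [0.6811, -0.0253, 0.1073]
eef_rot: [-2.064, -2.356, 0.019]
wrist_force: [-14.4, 0.9, 7.3]
gripper_width: 0.0294
tcp [33.5 -2.4]
```

View pics/w18.png

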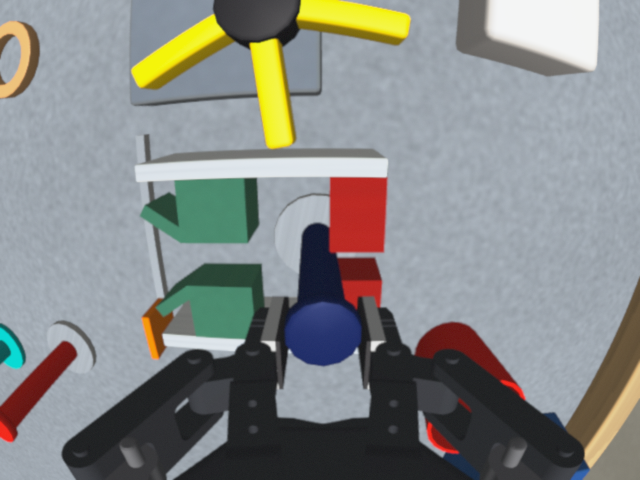

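```bash
python3 -m handwheel '[{"gripper":0,"dx":0,"dy":0.003,"dz":0,"wx":0,"wy":0,"wz":0},{"gripper":0,"dx":-0.0005,"dy":0.003,"dz":0,"wx":0,"wy":0,"wz":0},{"gripper":0,"dx":-0.001,"dy":-0.005,"dz":0,"wx":0,"wy":0,"wz":0},{"gripper":0,"dx":0,"dy":-0.003,"dz":0,"wx":0,"wy":0,"wz":0}]';python3 -c "
from rel import *
print('tcp',L(np.array(status.state()['ee_pos'])))
go([.5087,-.0452,.1075],.129+np.pi/2)"
```

```text
time_s: 24.5
ee_pos: [0.6739, -0.0271, 0.1078]
eef_rot: [-2.058, -2.35, 0.033]
wrist_force: [0.2, 0.1, -4.6]
gripper_width: 0.0295
tcp [26.1 -3.3]
{'d_tool': [3.9, -166.1, 4.9], 'w': [-0.028, 0.001, 0.004]}
```

```bash
python3 -m handwheel '[{"gripper":0,"dx":-0.0005,"dy":-0.006,"dz":0,"wx":-0.028,"wy":0,"wz":0.003},{"gripper":0,"dx":0,"dy":-0.008,"dz":0,"wx":0,"wy":0,"wz":0},{"gripper":0,"dx":0,"dy":-0.008,"dz":0,"wx":0,"wy":0,"wz":0}]';python3 -c "
from rel import *
print('tcp',L(np.array(status.state()['ee_pos'])))
go([.5087,-.0452,.1075],.129+np.pi/2)"
```

```text
time_s: 24.88
ee_pos: [0.6518, -0.0306, 0.108]
eef_rot: [2.072, 2.359, 0.002]
wrist_force: [0.5, -0.4, -3.0]
gripper_width: 0.0293
tcp [ 3.8 -3.9]
{'d_tool': [4.0, -143.8, 0.2], 'w': [0.002, 0.001, 0.0]}
```

```bash
python3 -m handwheel '[{"gripper":0,"dx":0,"dy":-0.01,"dz":0,"wx":0,"wy":0,"wz":0},{"gripper":0,"dx":0,"dy":-0.01,"dz":0,"wx":0,"wy":0,"wz":0},{"gripper":0,"dx":0,"dy":-0.01,"dz":0,"wx":0,"wy":0,"wz":0},{"gripper":0,"dx":0,"dy":-0.01,"dz":0,"wx":0,"wy":0,"wz":0},{"gripper":0,"dx":0,"dy":-0.01,"dz":0,"wx":0,"wy":0,"wz":0}]';python3 -c "
from rel import *
print('tcp',L(np.array(status.state()['ee_pos'])))
go([.5087,-.0452,.1075],.129+np.pi/2)"
```

```text
time_s: 25.5
ee_pos: [0.5989, -0.0374, 0.108]
eef_rot: [2.072, 2.359, 0.001]
wrist_force: [-0.5, -0.1, -3.3]
gripper_width: 0.0294
tcp [-49.6  -3.9]
{'d_tool': [3.9, -90.4, 0.4], 'w': [0.002, 0.001, 0.001]}
```

```bash
python3 -m handwheel '[{"gripper":0,"dx":0,"dy":-0.012,"dz":0,"wx":0,"wy":0,"wz":0},{"gripper":0,"dx":0,"dy":-0.012,"dz":0,"wx":0,"wy":0,"wz":0},{"gripper":0,"dx":0,"dy":-0.015,"dz":0,"wx":0,"wy":0,"wz":0},{"gripper":0,"dx":0,"dy":-0.018,"dz":0,"wx":0,"wy":0,"wz":0},{"gripper":0,"dx":0,"dy":-0.018,"dz":0,"wx":0,"wy":0,"wz":0},{"gripper":0,"dx":0,"dy":-0.015,"dz":-0.003,"wx":0,"wy":0,"wz":0},{"gripper":0,"dx":0,"dy":0,"dz":-0.003,"wx":0,"wy":0,"wz":0},{"gripper":0,"dx":0,"dy":0,"dz":0,"wx":0,"wy":0,"wz":0}]';python3 -c "
from rel import *
print('tcp',L(np.array(status.state()['ee_pos'])))
go([.505,.373,.114],.129+np.pi/2);grab('side','s20')"
```

```text
time_s: 26.5
ee_pos: [0.5037, -0.05, 0.1151]
eef_rot: [2.071, 2.357, 0.002]
wrist_force: [0.4, -0.5, -2.7]
gripper_width: 0.0298
tcp [-145.6   -4.1]
{'d_tool': [419.3, 55.7, 0.3], 'w': [0.004, 0.002, 0.0]}
```

View pics/s20.png

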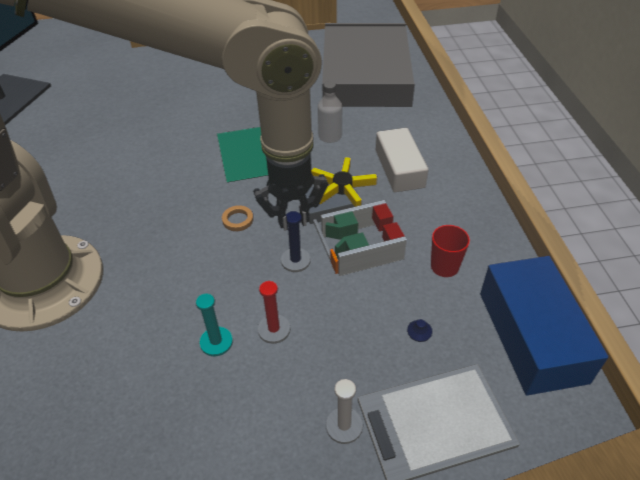

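The red peg has been knocked: its head is now at (269,289), before at (270,276). I'll re-measure it later and carry navy to the mat now.

```bash
python3 -m handwheel '[{"gripper":0,"dx":0.02,"dy":0,"dz":0,"wx":0,"wy":0,"wz":0},{"gripper":0,"dx":0.035,"dy":0,"dz":0,"wx":0,"wy":0,"wz":0},{"gripper":0,"dx":0.035,"dy":0,"dz":0,"wx":0,"wy":0,"wz":0},{"gripper":0,"dx":0.035,"dy":0,"dz":0,"wx":0,"wy":0,"wz":0},{"gripper":0,"dx":0.035,"dy":0,"dz":0,"wx":0,"wy":0,"wz":0}]';python3 -c "
from rel import *
print('tcp',L(np.array(status.state()['ee_pos'])))
go([.505,.373,.114],.129+np.pi/2)"
```

```text
time_s: 27.18
ee_pos: [0.4861, 0.1106, 0.1144]
eef_rot: [2.078, 2.35, 0.005]
wrist_force: [0.7, -0.0, -2.2]
gripper_width: 0.0297
tcp [-142.4  157.5]
{'d_tool': [258.1, 50.8, 0.3], 'w': [0.005, 0.001, -0.007]}
```

```bash
python3 -m handwheel '[{"gripper":0,"dx":0.035,"dy":0.002,"dz":0,"wx":0,"wy":0,"wz":-0.006},{"gripper":0,"dx":0.035,"dy":0.002,"dz":0,"wx":0,"wy":0,"wz":0},{"gripper":0,"dx":0.035,"dy":0.008,"dz":0,"wx":0,"wy":0,"wz":0},{"gripper":0,"dx":0.035,"dy":0.01,"dz":0,"wx":0,"wy":0,"wz":0},{"gripper":0,"dx":0.035,"dy":0.012,"dz":0,"wx":0,"wy":0,"wz":0},{"gripper":0,"dx":0.035,"dy":0.012,"dz":0,"wx":0,"wy":0,"wz":0},{"gripper":0,"dx":0.025,"dy":0.005,"dz":0,"wx":0,"wy":0,"wz":0},{"gripper":0,"dx":0.01,"dy":0,"dz":0,"wx":0,"wy":0,"wz":0},{"gripper":0,"dx":0,"dy":0,"dz":0,"wx":0,"wy":0,"wz":0}]';python3 -c "
from rel import *
print('tcp',L(np.array(status.state()['ee_pos'])))
go([.505,.373,.1098],.129+np.pi/2);grab('wrist','w21')"
```

```text
time_s: 28.3
ee_pos: [0.5067, 0.3743, 0.1126]
eef_rot: [-2.07, -2.363, -0.008]
wrist_force: [0.8, 0.5, -2.9]
gripper_width: 0.0297
tcp [-88.1 416.3]
{'d_tool': [-1.1, -1.9, 2.8], 'w': [0.004, -0.003, 0.003]}
```

View pics/w21.png

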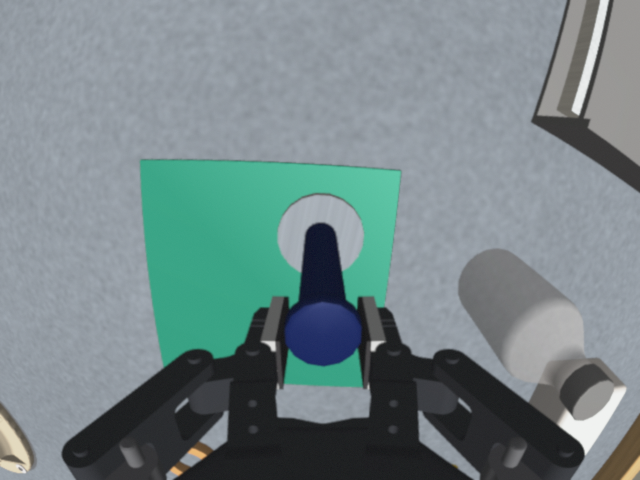

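```bash
python3 -m handwheel '[{"gripper":0,"dx":0,"dy":0,"dz":0.002,"wx":0.004,"wy":-0.003,"wz":0},{"gripper":0,"dx":0,"dy":0,"dz":0.0015,"wx":0,"wy":0,"wz":0}]';python3 -m handwheel '[{"gripper":0,"dx":0,"dy":0,"dz":0.0015,"wx":0,"wy":0,"wz":0}]'
```

```text
time_s: 28.6
ee_pos: [0.508, 0.3713, 0.1096]
eef_rot: [2.074, 2.358, -0.001]
wrist_force: [-1.9, 0.1, 5.8]
gripper_width: 0.0291
time_s: 28.72
ee_pos: [0.5082, 0.3716, 0.1095]
eef_rot: [2.074, 2.358, 0.002]
wrist_force: [-4.9, -0.2, 11.0]
gripper_width: 0.0296
```

Foot is on the mat. I release and rise.

```bash
python3 -m handwheel '[{"gripper":0,"dx":0,"dy":0,"dz":-0.0008,"wx":0,"wy":0,"wz":0},{"gripper":1,"dx":0,"dy":0,"dz":0,"wx":0,"wy":0,"wz":0},{"gripper":1,"dx":0,"dy":0,"dz":0,"wx":0,"wy":0,"wz":0},{"gripper":1,"dx":0,"dy":0,"dz":0,"wx":0,"wy":0,"wz":0},{"gripper":1,"dx":0,"dy":0,"dz":0,"wx":0,"wy":0,"wz":0},{"gripper":1,"dx":0,"dy":0,"dz":-0.04,"wx":0,"wy":0,"wz":0},{"gripper":1,"dx":0,"dy":0,"dz":-0.04,"wx":0,"wy":0,"wz":0},{"gripper":1,"dx":0,"dy":0,"dz":-0.03,"wx":0,"wy":0,"wz":0}]';python3 -c "
from rel import *
grab('wrist','w22');S=grab('side','s22');T=grab('top','t22')
im=S['image'][260:450,190:380,::-1];cv2.imwrite('pics/s22c.png',cv2.resize(im,None,fx=3,fy=3,interpolation=2))
im=T['image'][230:380,340:520,::-1];cv2.imwrite('pics/t22c.png',cv2.resize(im,None,fx=4,fy=4,interpolation=2))"
```

```text
time_s: 29.72
ee_pos: [0.5081, 0.369, 0.2207]
eef_rot: [2.077, 2.356, -0.005]
wrist_force: [0.0, 0.3, -0.7]
gripper_width: 0.0853
```

View pics/s22.png

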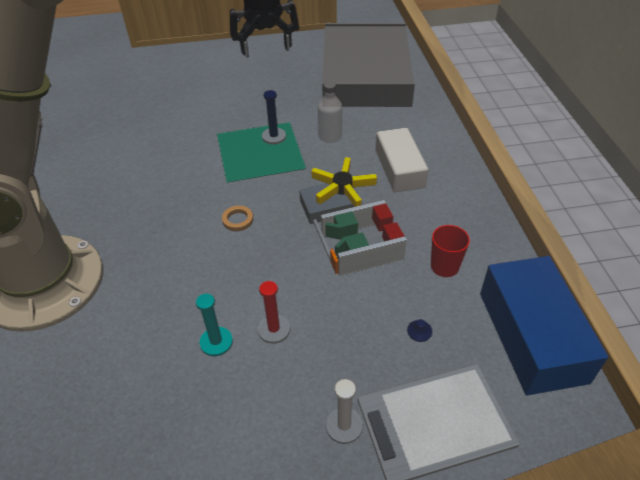

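View pics/t22c.png

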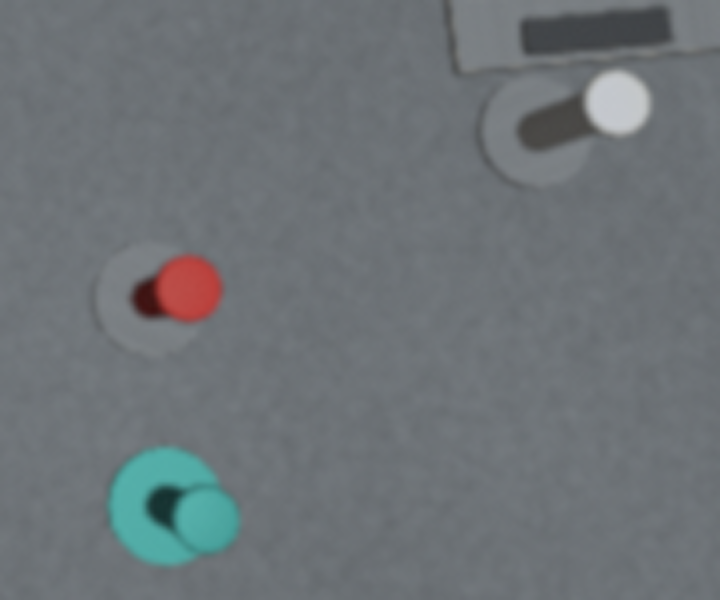

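View pics/s22c.png

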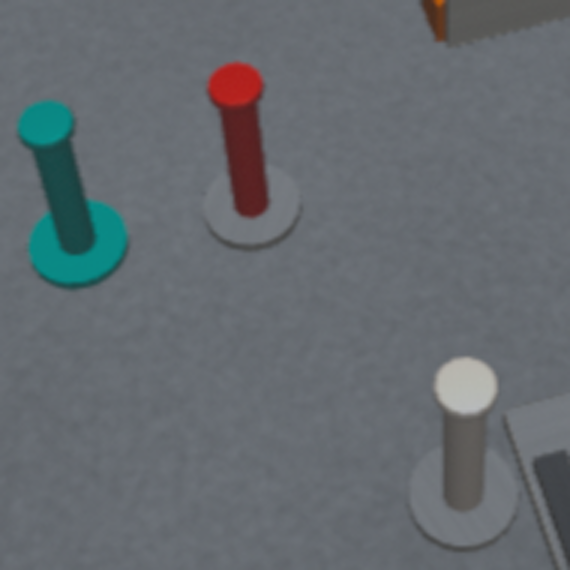

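View pics/w22.png

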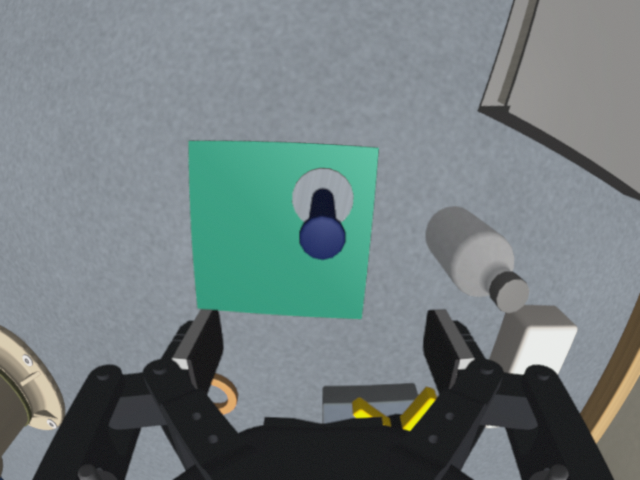

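Navy stands upright on the mat (w22: foot at (322,198), well inside). The red peg (side crop head at (236,85), grey foot) is the next one; the other red thing is the wide, hollow pen cup at (449,250), so there is no mix-up.

```bash
python3 -c "
from rel import *
T=grab('top');S=grab('side')
ct=lambda p:(np.array(p)+0.5)/4-0.5+[340,230]
cs=lambda p:(np.array(p)+0.5)/3-0.5+[190,260]
print(tri([ray(T,ct((189,288))),ray(S,cs((236,85)))]),plane(T,ct((189,288)),.128)[:2],plane(T,ct((150,299)),.008)[:2])
go([.435,-.196,.17],.129+np.pi/2)"
```

```text
(array([ 0.43948777, -0.19864511,  0.12648489]), np.float64(8.949571802910877e-05)) [ 0.43932705 -0.19839065] [ 0.43902558 -0.19830009]
{'d_tool': [-550.8, -143.0, 51.1], 'w': [-0.003, 0.004, -0.003]}
```

```bash
python3 -m handwheel '[{"gripper":1,"dx":-0.03,"dy":-0.008,"dz":0,"wx":0,"wy":0,"wz":0},{"gripper":1,"dx":-0.05,"dy":-0.013,"dz":0,"wx":0,"wy":0,"wz":0},{"gripper":1,"dx":-0.05,"dy":-0.013,"dz":0,"wx":0,"wy":0,"wz":0},{"gripper":1,"dx":-0.05,"dy":-0.013,"dz":0,"wx":0,"wy":0,"wz":0},{"gripper":1,"dx":-0.05,"dy":-0.013,"dz":0,"wx":0,"wy":0,"wz":0},{"gripper":1,"dx":-0.05,"dy":-0.013,"dz":0,"wx":0,"wy":0,"wz":0},{"gripper":1,"dx":-0.05,"dy":-0.013,"dz":0,"wx":0,"wy":0,"wz":0},{"gripper":1,"dx":-0.05,"dy":-0.013,"dz":0,"wx":0,"wy":0,"wz":0},{"gripper":1,"dx":-0.05,"dy":-0.013,"dz":0,"wx":0,"wy":0,"wz":0},{"gripper":1,"dx":-0.05,"dy":-0.013,"dz":0,"wx":0,"wy":0,"wz":0}]';python3 -c "
from rel import *
go([.4395,-.1985,.17],.129+np.pi/2)"
```

```text
time_s: 31.22
ee_pos: [0.4347, -0.1375, 0.2075]
eef_rot: [-2.062, -2.35, 0.032]
wrist_force: [1.0, -0.9, -0.2]
gripper_width: 0.0854
{'d_tool': [-61.0, -2.2, 37.7], 'w': [-0.025, 0.002, 0.001]}
```

```bash
python3 -m handwheel '[{"gripper":1,"dx":-0.03,"dy":-0.001,"dz":0,"wx":-0.025,"wy":0.002,"wz":0},{"gripper":1,"dx":-0.03,"dy":-0.001,"dz":0.02,"wx":0,"wy":0,"wz":0},{"gripper":1,"dx":0,"dy":0,"dz":0.015,"wx":0,"wy":0,"wz":0},{"gripper":1,"dx":0,"dy":0,"dz":0,"wx":0,"wy":0,"wz":0}]';python3 -c "
from rel import *
go([.4395,-.1985,.135],.129+np.pi/2)
f=grab('wrist','w23');b=max(blobs(mask(f,[0,150,100],[8,255,255]),200)+blobs(mask(f,[174,150,100],[180,255,255]),200),key=lambda b:b[1]);print(b[:3])"
```

```text
time_s: 31.72
ee_pos: [0.4356, -0.2032, 0.1667]
eef_rot: [-2.078, -2.346, 0.005]
wrist_force: [-0.1, -0.1, 0.7]
gripper_width: 0.0854
{'d_tool': [4.1, 4.6, 31.6], 'w': [-0.007, -0.003, -0.008]}
([303, 240, 57, 55], 2445, [331.5, 267.0])
```

View pics/w23.png

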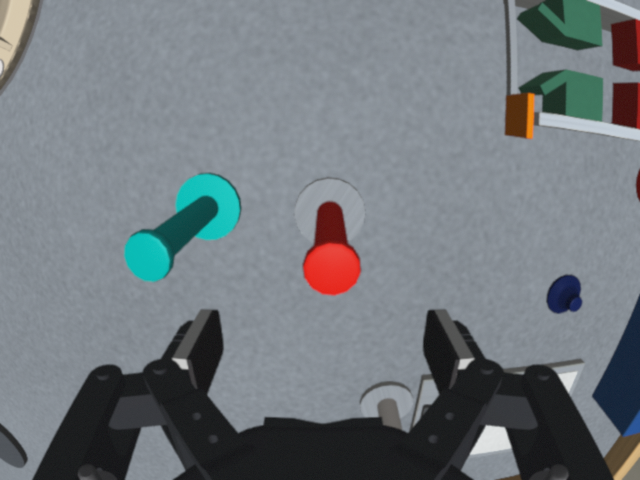

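```bash
python3 -m handwheel '[{"gripper":1,"dx":0.004,"dy":0.0045,"dz":0.02,"wx":-0.007,"wy":-0.003,"wz":-0.008},{"gripper":1,"dx":0,"dy":0,"dz":0.02,"wx":0,"wy":0,"wz":0},{"gripper":1,"dx":0,"dy":0,"dz":0.01,"wx":0,"wy":0,"wz":0},{"gripper":1,"dx":0,"dy":0,"dz":0,"wx":0,"wy":0,"wz":0}]';python3 -c "
from rel import *
go([.4395,-.1985,.1055],.129+np.pi/2)"
```

```text
time_s: 32.28
ee_pos: [0.4421, -0.1955, 0.1186]
eef_rot: [2.064, 2.363, 0.003]
wrist_force: [-0.8, 0.7, 0.3]
gripper_width: 0.086
{'d_tool': [-2.6, -3.0, 13.1], 'w': [0.004, 0.002, 0.006]}
```

```bash
python3 -m handwheel '[{"gripper":1,"dx":-0.0025,"dy":-0.003,"dz":0.012,"wx":0.004,"wy":0.002,"wz":0.006},{"gripper":1,"dx":0,"dy":0,"dz":0.001,"wx":0,"wy":0,"wz":0}]';python3 -c "
from rel import *
go([.4395,-.1985,.1055],.129+np.pi/2)"; python3 -m handwheel '[{"gripper":0,"dx":0,"dy":0,"dz":0,"wx":0,"wy":0,"wz":0},{"gripper":0,"dx":0,"dy":0,"dz":0,"wx":0,"wy":0,"wz":0},{"gripper":0,"dx":0,"dy":0,"dz":0,"wx":0,"wy":0,"wz":0},{"gripper":0,"dx":0,"dy":0,"dz":0,"wx":0,"wy":0,"wz":0},{"gripper":0,"dx":0,"dy":0,"dz":0,"wx":0,"wy":0,"wz":0},{"gripper":0,"dx":0,"dy":0,"dz":0,"wx":0,"wy":0,"wz":0},{"gripper":0,"dx":0,"dy":0,"dz":0,"wx":0,"wy":0,"wz":0}]';python3 -c "
from h import *
f=grab('wrist');im=f['image'][200:440,180:460,::-1];cv2.imwrite('pics/w24.png',cv2.resize(im,None,fx=2.5,fy=2.5,interpolation=2))
go([.4395,-.1985,.1055],.129+np.pi/2)"
```

```text
time_s: 32.52
ee_pos: [0.4401, -0.1987, 0.106]
eef_rot: [2.073, 2.359, 0.0]
wrist_force: [0.7, -1.6, -0.6]
gripper_width: 0.0854
{'d_tool': [0.3, -0.6, 0.5], 'w': [0.001, 0.001, 0.0]}
time_s: 33.4
ee_pos: [0.4406, -0.1991, 0.1071]
eef_rot: [2.072, 2.357, 0.001]
wrist_force: [-1.5, 0.2, 0.3]
gripper_width: 0.0295
{'d_tool': [0.7, -1.0, 1.6], 'w': [0.002, 0.002, -0.0]}
```

View pics/w24.png

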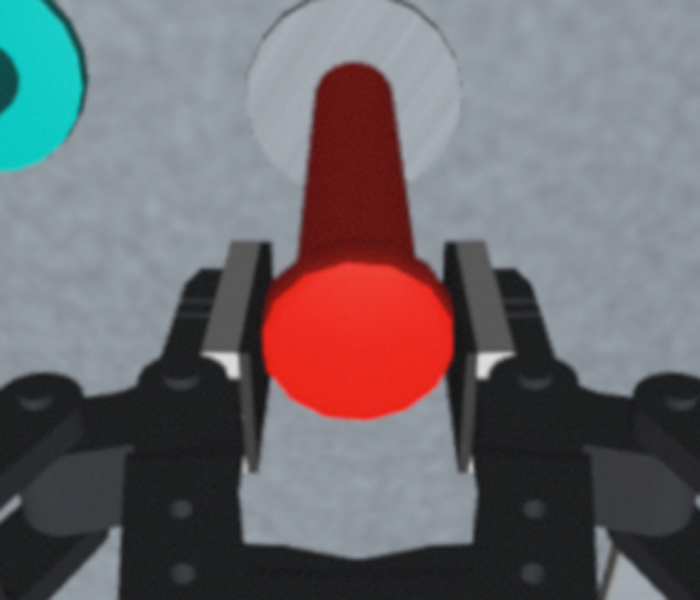

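```bash
python3 -m handwheel '[{"gripper":0,"dx":0,"dy":0,"dz":-0.004,"wx":0,"wy":0,"wz":0},{"gripper":0,"dx":0.02,"dy":0.012,"dz":0,"wx":0,"wy":0,"wz":0},{"gripper":0,"dx":0.025,"dy":0.013,"dz":0,"wx":0,"wy":0,"wz":0},{"gripper":0,"dx":0.025,"dy":0.013,"dz":0,"wx":0,"wy":0,"wz":0},{"gripper":0,"dx":0.025,"dy":0.013,"dz":0,"wx":0,"wy":0,"wz":0},{"gripper":0,"dx":0.02,"dy":0.012,"dz":0,"wx":0,"wy":0,"wz":0},{"gripper":0,"dx":0.015,"dy":0.01,"dz":0,"wx":0,"wy":0,"wz":0},{"gripper":0,"dx":0,"dy":0,"dz":0,"wx":0,"wy":0,"wz":0}]';python3 -c "
from rel import *
print('tcp',L(np.array(status.state()['ee_pos'])))
go([.5087,-.0452,.1095],.129+np.pi/2)"
```

```text
time_s: 34.45
ee_pos: [0.4961, -0.0566, 0.1098]
eef_rot: [-2.075, -2.357, 0.001]
wrist_force: [-0.3, 0.6, -2.3]
gripper_width: 0.0294
tcp [-154.1   -9.7]
{'d_tool': [9.8, 14.0, 0.3], 'w': [-0.002, -0.001, -0.002]}
```

```bash
python3 -m handwheel '[{"gripper":0,"dx":0.007,"dy":0.012,"dz":0,"wx":0,"wy":0,"wz":0},{"gripper":0,"dx":0,"dy":0.012,"dz":0,"wx":0,"wy":0,"wz":0},{"gripper":0,"dx":0,"dy":0.012,"dz":0,"wx":0,"wy":0,"wz":0},{"gripper":0,"dx":0,"dy":0,"dz":0,"wx":0,"wy":0,"wz":0}]';python3 -c "
from rel import *
print('tcp',L(np.array(status.state()['ee_pos'])))
go([.5087,-.0452,.1095],.129+np.pi/2);f=grab('wrist')
im=f['image'][120:370,260:640,::-1];cv2.imwrite('pics/w25.png',cv2.resize(im,None,fx=2.1,fy=2.1,interpolation=2))"
```

```text
time_s: 34.95
ee_pos: [0.533, -0.0473, 0.1094]
eef_rot: [-2.079, -2.354, 0.003]
wrist_force: [0.1, 0.4, -2.6]
gripper_width: 0.0298
tcp [-116.2   -5.2]
{'d_tool': [5.1, -23.9, -0.0], 'w': [-0.002, 0.0, -0.005]}
```

View pics/w25.png

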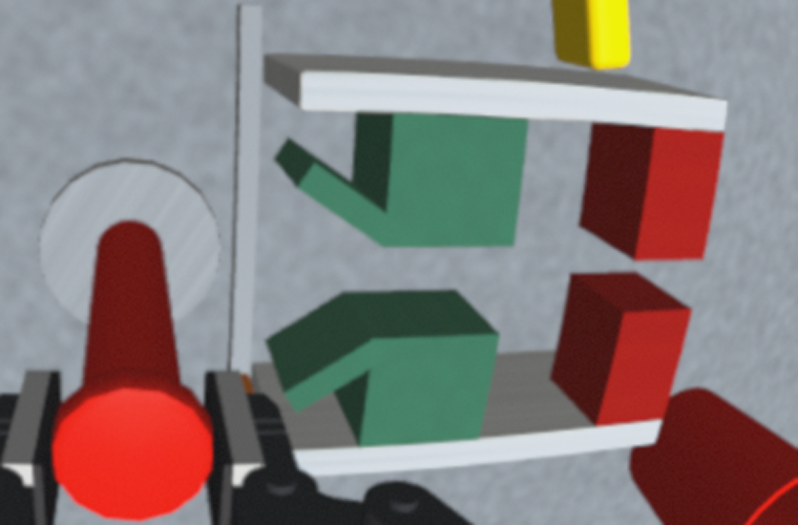

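```bash
python3 rel2.py 387 246 514 246 375 337 497 334 129 247
```

```text
jaw [-49.  13.]
jaw [-10.1  12.9]
jaw [-49.5 -13.8]
jaw [-10.9 -14.1]
foot [-118.5   -3.8] tcp [-117.3   -5.3]
```

```bash
python3 -m handwheel '[{"gripper":0,"dx":0.003,"dy":0.006,"dz":0,"wx":0,"wy":0,"wz":-0.005},{"gripper":0,"dx":0,"dy":0.008,"dz":0,"wx":0,"wy":0,"wz":0},{"gripper":0,"dx":0,"dy":0.008,"dz":0,"wx":0,"wy":0,"wz":0},{"gripper":0,"dx":0,"dy":0.008,"dz":0,"wx":0,"wy":0,"wz":0},{"gripper":0,"dx":0,"dy":0.006,"dz":0,"wx":0,"wy":0,"wz":0}]';python3 -c "
from rel import *
print('tcp',L(np.array(status.state()['ee_pos'])))
go([.5087,-.0452,.1095],.129+np.pi/2);f=grab('wrist')
im=f['image'][120:370,260:640,::-1];cv2.imwrite('pics/w26.png',cv2.resize(im,None,fx=2.1,fy=2.1,interpolation=2))"
```

```text
time_s: 35.67
ee_pos: [0.5692, -0.04, 0.1092]
eef_rot: [-2.074, -2.358, 0.005]
wrist_force: [-0.1, 0.2, -2.2]
gripper_width: 0.0294
tcp [-79.4  -2.6]
{'d_tool': [2.5, -60.6, -0.1], 'w': [-0.003, 0.001, -0.001]}
```

View pics/w26.png

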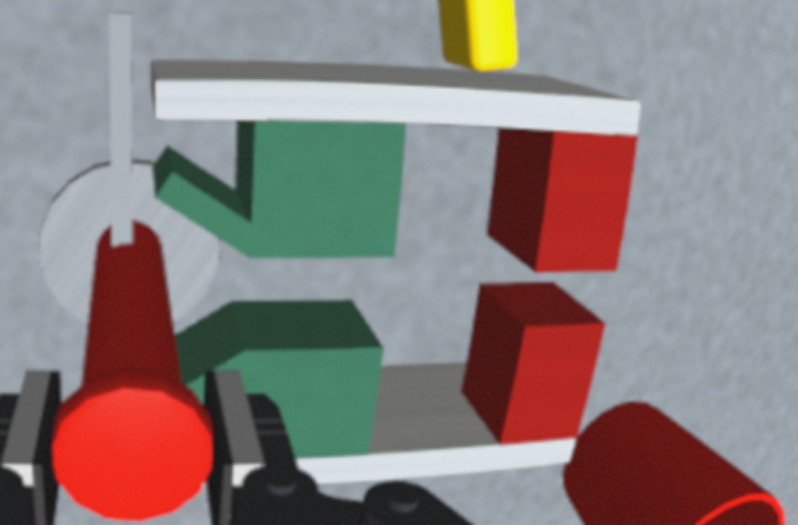

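```bash
python3 rel2.py 251 258 395 258 245 351 382 348 129 248
```

```text
jaw [-48.2  12.9]
jaw [-8.5 12.8]
jaw [-48.4 -14.1]
jaw [ -9. -14.]
foot [-80.5  -1.3] tcp [-79.4  -2.4]
```

```bash
python3 -m handwheel '[{"gripper":0,"dx":0.0007,"dy":0.008,"dz":0,"wx":0,"wy":0,"wz":0},{"gripper":0,"dx":0,"dy":0.008,"dz":0,"wx":0,"wy":0,"wz":0},{"gripper":0,"dx":0,"dy":0.008,"dz":0,"wx":0,"wy":0,"wz":0},{"gripper":0,"dx":0,"dy":0.008,"dz":0,"wx":0,"wy":0,"wz":0}]';python3 -c "
from rel import *
print('tcp',L(np.array(status.state()['ee_pos'])))"; python3 -m handwheel '[{"gripper":0,"dx":0,"dy":0.008,"dz":0,"wx":0,"wy":0,"wz":0},{"gripper":0,"dx":0,"dy":0.008,"dz":0,"wx":0,"wy":0,"wz":0},{"gripper":0,"dx":0,"dy":0.008,"dz":0,"wx":0,"wy":0,"wz":0},{"gripper":0,"dx":0,"dy":0.008,"dz":0,"wx":0,"wy":0,"wz":0},{"gripper":0,"dx":0,"dy":0.008,"dz":0,"wx":0,"wy":0,"wz":0}]';python3 -c "
from rel import *
print('tcp',L(np.array(status.state()['ee_pos'])))
go([.5087,-.0452,.1095],.129+np.pi/2)"
```

```text
time_s: 36.28
ee_pos: [0.6024, -0.035, 0.109]
eef_rot: [-2.074, -2.358, 0.005]
wrist_force: [-0.6, 0.0, -2.8]
gripper_width: 0.0299
tcp [-45.8  -1.9]
time_s: 36.9
ee_pos: [0.645, -0.0296, 0.1086]
eef_rot: [-2.074, -2.358, 0.005]
wrist_force: [-0.7, 0.8, -2.7]
gripper_width: 0.0295
tcp [-2.9 -2. ]
{'d_tool': [1.9, -137.2, -0.4], 'w': [-0.004, 0.001, -0.001]}
```

```bash
python3 -m handwheel '[{"gripper":0,"dx":0,"dy":0.008,"dz":0,"wx":0,"wy":0,"wz":0},{"gripper":0,"dx":0,"dy":0.008,"dz":0,"wx":0,"wy":0,"wz":0},{"gripper":0,"dx":0,"dy":0.006,"dz":0,"wx":0,"wy":0,"wz":0},{"gripper":0,"dx":0,"dy":0.004,"dz":0,"wx":0,"wy":0,"wz":0}]';python3 -m handwheel '[{"gripper":0,"dx":0,"dy":0.004,"dz":0,"wx":0,"wy":0,"wz":0}]';python3 -m handwheel '[{"gripper":0,"dx":0,"dy":0.004,"dz":0,"wx":0,"wy":0,"wz":0}]';python3 -m handwheel '[{"gripper":0,"dx":0,"dy":0.003,"dz":0,"wx":0,"wy":0,"wz":0}]';python3 -c "
from rel import *
print('tcp',L(np.array(status.state()['ee_pos'])))
go([.5087,-.0452,.1085],.129+np.pi/2)"
```

```text
time_s: 37.4
ee_pos: [0.6728, -0.0259, 0.1082]
eef_rot: [-2.074, -2.357, 0.006]
wrist_force: [1.4, -0.2, -2.5]
gripper_width: 0.0296
time_s: 37.52
ee_pos: [0.6769, -0.0254, 0.1082]
eef_rot: [-2.073, -2.357, 0.006]
wrist_force: [-1.9, 0.5, -2.5]
gripper_width: 0.0296
time_s: 37.65
ee_pos: [0.6798, -0.0247, 0.1079]
eef_rot: [-2.072, -2.356, 0.009]
wrist_force: [-12.1, 0.1, 5.4]
gripper_width: 0.0298
time_s: 37.78
ee_pos: [0.6805, -0.0244, 0.1079]
eef_rot: [-2.069, -2.353, 0.016]
wrist_force: [-16.6, -1.7, 9.3]
gripper_width: 0.0294
tcp [33.  -1.5]
{'d_tool': [1.4, -173.0, 1.7], 'w': [-0.013, 0.001, -0.001]}
```

```bash
python3 -m handwheel '[{"gripper":0,"dx":0,"dy":0.003,"dz":0,"wx":0,"wy":0,"wz":0},{"gripper":0,"dx":0,"dy":0.003,"dz":0,"wx":0,"wy":0,"wz":0},{"gripper":0,"dx":0,"dy":0.003,"dz":0,"wx":0,"wy":0,"wz":0}]';python3 -m handwheel '[{"gripper":0,"dx":-0.001,"dy":-0.005,"dz":0,"wx":0,"wy":0,"wz":0},{"gripper":0,"dx":0,"dy":-0.003,"dz":0,"wx":0,"wy":0,"wz":0}]';python3 -c "
from rel import *
print('tcp',L(np.array(status.state()['ee_pos'])))
go([.5087,-.0452,.1085],.129+np.pi/2)"
```

```text
time_s: 38.15
ee_pos: [0.6812, -0.0241, 0.1082]
eef_rot: [-2.06, -2.345, 0.039]
wrist_force: [-15.0, -0.8, 7.2]
gripper_width: 0.0295
time_s: 38.4
ee_pos: [0.6735, -0.0261, 0.1086]
eef_rot: [-2.06, -2.345, 0.038]
wrist_force: [0.8, 0.6, -1.9]
gripper_width: 0.0293
tcp [25.8 -2.3]
{'d_tool': [2.3, -165.8, 5.3], 'w': [-0.032, 0.001, 0.0]}
```

```bash
python3 -m handwheel '[{"gripper":0,"dx":0,"dy":-0.006,"dz":0,"wx":-0.03,"wy":0,"wz":0},{"gripper":0,"dx":0,"dy":-0.01,"dz":0,"wx":0,"wy":0,"wz":0},{"gripper":0,"dx":0,"dy":-0.01,"dz":0,"wx":0,"wy":0,"wz":0},{"gripper":0,"dx":0,"dy":-0.01,"dz":0,"wx":0,"wy":0,"wz":0}]';python3 -c "
from rel import *
print('tcp',L(np.array(status.state()['ee_pos'])))
go([.5087,-.0452,.1085],.129+np.pi/2)"; python3 -m handwheel '[{"gripper":0,"dx":0,"dy":-0.01,"dz":0,"wx":0,"wy":0,"wz":0},{"gripper":0,"dx":0,"dy":-0.01,"dz":0,"wx":0,"wy":0,"wz":0},{"gripper":0,"dx":0,"dy":-0.01,"dz":0,"wx":0,"wy":0,"wz":0},{"gripper":0,"dx":0,"dy":-0.01,"dz":0,"wx":0,"wy":0,"wz":0},{"gripper":0,"dx":0,"dy":-0.01,"dz":0,"wx":0,"wy":0,"wz":0}]';python3 -c "
from rel import *
print('tcp',L(np.array(status.state()['ee_pos'])))
go([.5087,-.0452,.1085],.129+np.pi/2)"
```

```text
time_s: 38.9
ee_pos: [0.6367, -0.031, 0.1089]
eef_rot: [2.073, 2.359, -0.001]
wrist_force: [0.6, -0.5, -3.0]
gripper_width: 0.029
tcp [-11.3  -2.3]
{'d_tool': [2.3, -128.7, 0.4], 'w': [0.0, 0.001, 0.0]}
time_s: 39.52
ee_pos: [0.5836, -0.0379, 0.1091]
eef_rot: [2.073, 2.359, -0.001]
wrist_force: [-0.7, 0.1, -2.7]
gripper_width: 0.0295
tcp [-64.8  -2.4]
{'d_tool': [2.4, -75.2, 0.6], 'w': [0.0, 0.001, -0.0]}
```

```bash
python3 -m handwheel '[{"gripper":0,"dx":0,"dy":-0.012,"dz":0,"wx":0,"wy":0,"wz":0},{"gripper":0,"dx":0,"dy":-0.015,"dz":0,"wx":0,"wy":0,"wz":0},{"gripper":0,"dx":0,"dy":-0.018,"dz":0,"wx":0,"wy":0,"wz":0},{"gripper":0,"dx":0,"dy":-0.018,"dz":0,"wx":0,"wy":0,"wz":0},{"gripper":0,"dx":0,"dy":-0.012,"dz":-0.003,"wx":0,"wy":0,"wz":0},{"gripper":0,"dx":0,"dy":0,"dz":-0.003,"wx":0,"wy":0,"wz":0},{"gripper":0,"dx":0,"dy":0,"dz":0,"wx":0,"wy":0,"wz":0}]';python3 -c "
from rel import *
print('tcp',L(np.array(status.state()['ee_pos'])))
go([.51,.285,.114],.129+np.pi/2);print(L(np.array([.51,.285])));f=grab('wrist','w27');grab('side','s27')"
```

```text
time_s: 40.4
ee_pos: [0.5047, -0.0482, 0.1162]
eef_rot: [2.072, 2.357, -0.0]
wrist_force: [0.7, -0.6, -2.3]
gripper_width: 0.0299
tcp [-144.4   -2.4]
{'d_tool': [329.8, 48.0, 1.5], 'w': [0.002, 0.003, -0.0]}
[-96.3 327.3]
```

View pics/s27.png

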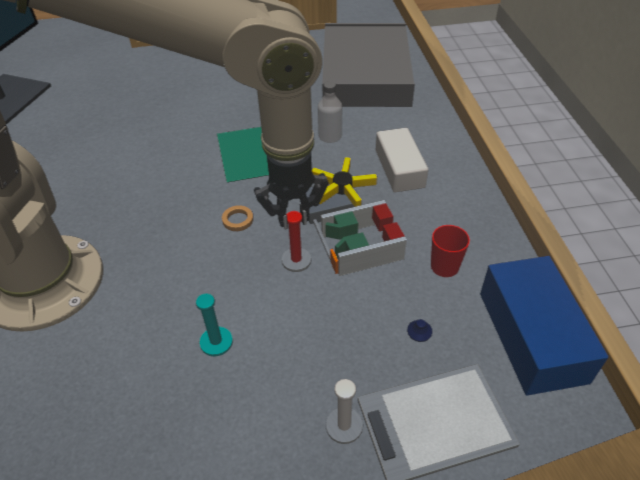

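```bash
python3 -m handwheel '[{"gripper":0,"dx":0.02,"dy":0,"dz":0,"wx":0,"wy":0,"wz":0},{"gripper":0,"dx":0.035,"dy":0,"dz":0,"wx":0,"wy":0,"wz":0},{"gripper":0,"dx":0.035,"dy":0,"dz":0,"wx":0,"wy":0,"wz":0},{"gripper":0,"dx":0.035,"dy":0,"dz":0,"wx":0,"wy":0,"wz":0},{"gripper":0,"dx":0.035,"dy":0,"dz":0,"wx":0,"wy":0,"wz":0},{"gripper":0,"dx":0.035,"dy":0.003,"dz":0,"wx":0,"wy":0,"wz":-0.006},{"gripper":0,"dx":0.035,"dy":0.008,"dz":0,"wx":0,"wy":0,"wz":0}]';python3 -c "
from rel import *
print('tcp',L(np.array(status.state()['ee_pos'])))
go([.51,.287,.114],.129+np.pi/2)"
```

```text
time_s: 41.38
ee_pos: [0.4887, 0.186, 0.1145]
eef_rot: [2.073, 2.358, 0.001]
wrist_force: [0.6, -0.1, -2.5]
gripper_width: 0.0296
tcp [-130.2  231.8]
{'d_tool': [97.5, 34.1, 0.5], 'w': [0.002, 0.001, -0.0]}
```

```bash
python3 -m handwheel '[{"gripper":0,"dx":0.03,"dy":0.011,"dz":0,"wx":0,"wy":0,"wz":0},{"gripper":0,"dx":0.03,"dy":0.011,"dz":0,"wx":0,"wy":0,"wz":0},{"gripper":0,"dx":0.02,"dy":0.008,"dz":0,"wx":0,"wy":0,"wz":0},{"gripper":0,"dx":0.01,"dy":0.003,"dz":0,"wx":0,"wy":0,"wz":0},{"gripper":0,"dx":0,"dy":0,"dz":0,"wx":0,"wy":0,"wz":0}]';python3 -c "
from rel import *
print('tcp',L(np.array(status.state()['ee_pos'])))
go([.51,.287,.1101],.129+np.pi/2);grab('wrist','w28')"
```

```text
time_s: 42.0
ee_pos: [0.5101, 0.2874, 0.1131]
eef_rot: [-2.067, -2.363, -0.002]
wrist_force: [-0.9, -0.4, -2.6]
gripper_width: 0.0297
tcp [-95.9 329.7]
{'d_tool': [-0.4, -0.2, 3.0], 'w': [-0.0, -0.002, 0.004]}
```

View pics/w28.png

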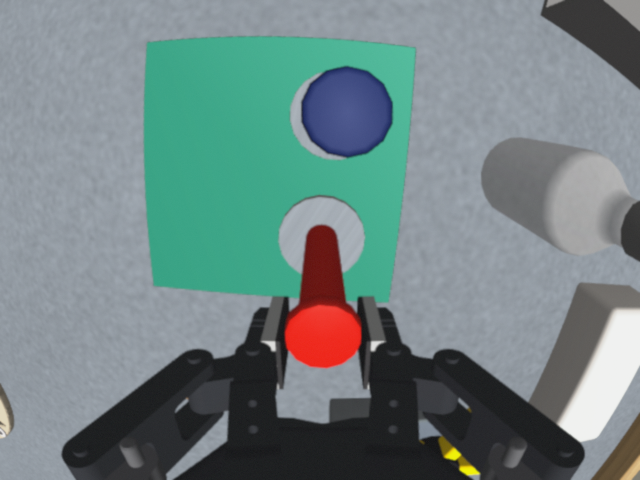

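Red is over the mat and clear of navy. I lower it.

```bash
python3 -m handwheel '[{"gripper":0,"dx":0,"dy":0,"dz":0.002,"wx":0,"wy":0,"wz":0},{"gripper":0,"dx":0,"dy":0,"dz":0.0015,"wx":0,"wy":0,"wz":0}]';python3 -m handwheel '[{"gripper":0,"dx":0,"dy":0,"dz":0.001,"wx":0,"wy":0,"wz":0}]'
```

```text
time_s: 42.3
ee_pos: [0.5108, 0.285, 0.1102]
eef_rot: [-2.072, -2.361, -0.002]
wrist_force: [-3.8, -0.2, 9.3]
gripper_width: 0.0295
time_s: 42.42
ee_pos: [0.5109, 0.285, 0.1102]
eef_rot: [-2.072, -2.361, -0.004]
wrist_force: [-3.1, 0.4, 6.1]
gripper_width: 0.0297
```

```bash
python3 -m handwheel '[{"gripper":0,"dx":0,"dy":0,"dz":-0.0005,"wx":0,"wy":0,"wz":0},{"gripper":1,"dx":0,"dy":0,"dz":0,"wx":0,"wy":0,"wz":0},{"gripper":1,"dx":0,"dy":0,"dz":0,"wx":0,"wy":0,"wz":0},{"gripper":1,"dx":0,"dy":0,"dz":0,"wx":0,"wy":0,"wz":0},{"gripper":1,"dx":0,"dy":0,"dz":0,"wx":0,"wy":0,"wz":0},{"gripper":1,"dx":0,"dy":0,"dz":-0.04,"wx":0,"wy":0,"wz":0},{"gripper":1,"dx":0,"dy":0,"dz":-0.04,"wx":0,"wy":0,"wz":0},{"gripper":1,"dx":0,"dy":0,"dz":-0.03,"wx":0,"wy":0,"wz":0}]';python3 -c "
from rel import *
grab('wrist','w29');S=grab('side','s29');T=grab('top','t29')
im=S['image'][260:450,190:380,::-1];cv2.imwrite('pics/s29c.png',cv2.resize(im,None,fx=3,fy=3,interpolation=2))
im=T['image'][230:380,340:520,::-1];cv2.imwrite('pics/t29c.png',cv2.resize(im,None,fx=4,fy=4,interpolation=2))"
```

```text
time_s: 43.42
ee_pos: [0.5102, 0.2823, 0.2212]
eef_rot: [-2.074, -2.358, 0.004]
wrist_force: [-0.3, 0.4, 0.5]
gripper_width: 0.0855
```

View pics/s29.png

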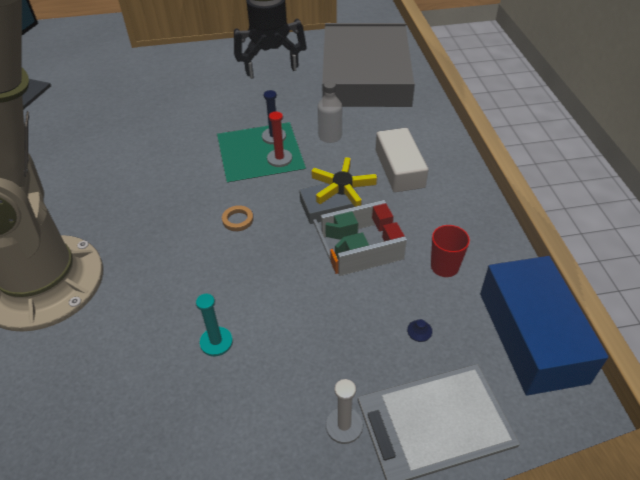

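View pics/t29c.png

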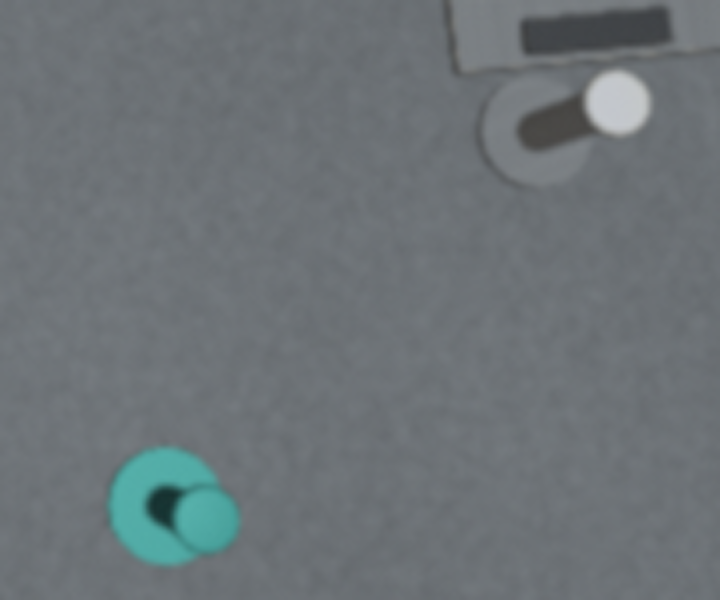

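View pics/s29c.png

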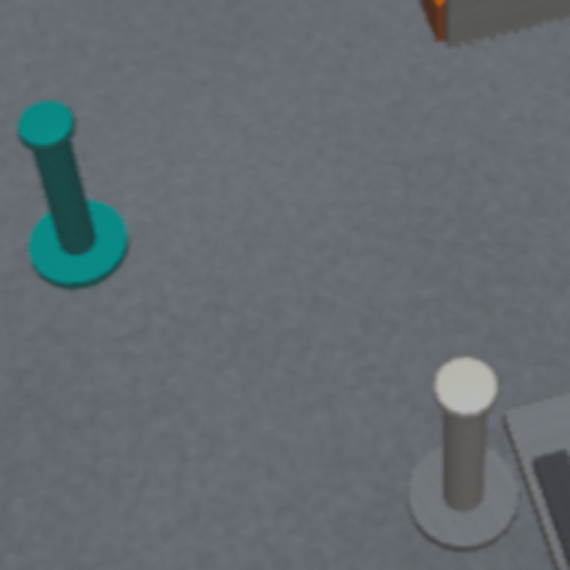

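```bash
python3 -m handwheel '[{"gripper":1,"dx":-0.03,"dy":-0.003,"dz":0,"wx":0,"wy":0,"wz":0},{"gripper":1,"dx":-0.05,"dy":-0.005,"dz":0,"wx":0,"wy":0,"wz":0},{"gripper":1,"dx":-0.05,"dy":-0.005,"dz":0,"wx":0,"wy":0,"wz":0},{"gripper":1,"dx":-0.05,"dy":-0.005,"dz":0,"wx":0,"wy":0,"wz":0},{"gripper":1,"dx":-0.05,"dy":-0.005,"dz":0,"wx":0,"wy":0,"wz":0},{"gripper":1,"dx":-0.05,"dy":-0.005,"dz":0,"wx":0,"wy":0,"wz":0},{"gripper":1,"dx":-0.05,"dy":-0.005,"dz":0,"wx":0,"wy":0,"wz":0},{"gripper":1,"dx":-0.05,"dy":-0.005,"dz":0,"wx":0,"wy":0,"wz":0},{"gripper":1,"dx":-0.05,"dy":-0.005,"dz":0,"wx":0,"wy":0,"wz":0},{"gripper":1,"dx":-0.05,"dy":-0.005,"dz":0,"wx":0,"wy":0,"wz":0}]';python3 -c "
from rel import *
go([.5295,-.4045,.2],.129+np.pi/2)"
```

```text
time_s: 44.82
ee_pos: [0.5201, -0.21, 0.2085]
eef_rot: [-2.055, -2.358, 0.015]
wrist_force: [0.8, -0.2, 1.0]
gripper_width: 0.0851
{'d_tool': [-193.9, -17.2, 8.0], 'w': [-0.016, -0.004, 0.008]}
```

```bash
python3 -m handwheel '[{"gripper":1,"dx":-0.05,"dy":-0.004,"dz":0,"wx":-0.016,"wy":-0.004,"wz":0.008},{"gripper":1,"dx":-0.05,"dy":-0.004,"dz":0,"wx":0,"wy":0,"wz":0},{"gripper":1,"dx":-0.05,"dy":-0.004,"dz":0,"wx":0,"wy":0,"wz":0},{"gripper":1,"dx":-0.035,"dy":-0.004,"dz":0,"wx":0,"wy":0,"wz":0},{"gripper":1,"dx":0,"dy":0,"dz":0,"wx":0,"wy":0,"wz":0}]';python3 -c "
from rel import *
go([.5295,-.4045,.17],.129+np.pi/2)"
```

```text
time_s: 45.45
ee_pos: [0.5228, -0.406, 0.1991]
eef_rot: [-2.075, -2.345, 0.007]
wrist_force: [0.0, 0.1, -0.8]
gripper_width: 0.0857
{'d_tool': [0.6, 7.1, 29.0], 'w': [-0.01, -0.005, -0.007]}
```

```bash
python3 -m handwheel '[{"gripper":1,"dx":0.0005,"dy":0.007,"dz":0.025,"wx":-0.01,"wy":-0.005,"wz":-0.007},{"gripper":1,"dx":0,"dy":0,"dz":0.025,"wx":0,"wy":0,"wz":0},{"gripper":1,"dx":0,"dy":0,"dz":0,"wx":0,"wy":0,"wz":0}]';python3 -c "
from rel import *
go([.5295,-.4045,.1055],.129+np.pi/2);grab('wrist','w30')"
```

```text
time_s: 45.82
ee_pos: [0.5291, -0.4016, 0.1445]
eef_rot: [-2.069, -2.358, -0.001]
wrist_force: [0.0, 1.0, -0.9]
gripper_width: 0.0852
{'d_tool': [-3.1, 0.1, 39.0], 'w': [-0.003, -0.004, 0.001]}
```

View pics/w30.png

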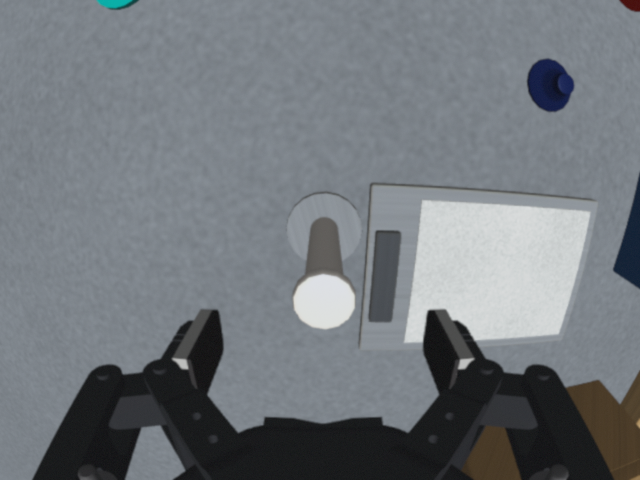

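```bash
python3 -m handwheel '[{"gripper":1,"dx":-0.003,"dy":0,"dz":0.02,"wx":0,"wy":0,"wz":0},{"gripper":1,"dx":0,"dy":0,"dz":0.015,"wx":0,"wy":0,"wz":0},{"gripper":1,"dx":0,"dy":0,"dz":0,"wx":0,"wy":0,"wz":0}]';python3 -c "
from rel import *
go([.5295,-.4045,.1055],.129+np.pi/2);f=grab('wrist')
im=f['image'][150:400,180:460,::-1];cv2.imwrite('pics/w31.png',cv2.resize(im,None,fx=2.4,fy=2.4,interpolation=2))"
```

```text
time_s: 46.25
ee_pos: [0.5313, -0.4045, 0.1107]
eef_rot: [-2.07, -2.363, -0.002]
wrist_force: [-0.4, 0.1, 0.2]
gripper_width: 0.0853
{'d_tool': [0.3, -1.8, 5.2], 'w': [0.001, -0.001, 0.003]}
```

View pics/w31.png

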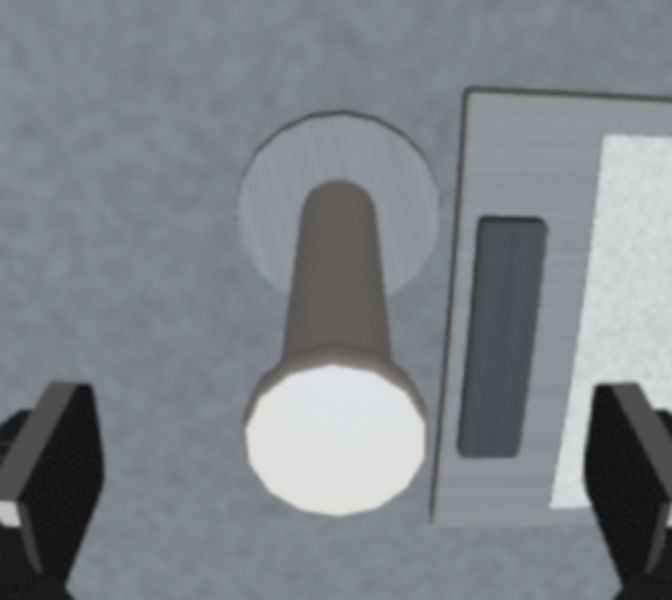

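```bash
python3 -m handwheel '[{"gripper":1,"dx":0,"dy":-0.002,"dz":0.005,"wx":0,"wy":0,"wz":0},{"gripper":1,"dx":0,"dy":0,"dz":0,"wx":0,"wy":0,"wz":0}]';python3 -c "
from rel import *
go([.5295,-.4045,.1055],.129+np.pi/2)"
```

```text
time_s: 46.55
ee_pos: [0.5299, -0.4055, 0.1072]
eef_rot: [2.069, 2.361, 0.002]
wrist_force: [-0.3, 0.8, -0.1]
gripper_width: 0.0855
{'d_tool': [1.0, -0.2, 1.7], 'w': [0.003, 0.001, 0.002]}
```

```bash
python3 -m handwheel '[{"gripper":0,"dx":0.0008,"dy":-0.0003,"dz":0.001,"wx":0,"wy":0,"wz":0},{"gripper":0,"dx":0,"dy":0,"dz":0,"wx":0,"wy":0,"wz":0},{"gripper":0,"dx":0,"dy":0,"dz":0,"wx":0,"wy":0,"wz":0},{"gripper":0,"dx":0,"dy":0,"dz":0,"wx":0,"wy":0,"wz":0},{"gripper":0,"dx":0,"dy":0,"dz":0,"wx":0,"wy":0,"wz":0},{"gripper":0,"dx":0,"dy":0,"dz":0,"wx":0,"wy":0,"wz":0},{"gripper":0,"dx":0,"dy":0,"dz":0,"wx":0,"wy":0,"wz":0}]';python3 -c "
from h import *
f=grab('wrist');im=f['image'][150:400,180:460,::-1];cv2.imwrite('pics/w32.png',cv2.resize(im,None,fx=2.4,fy=2.4,interpolation=2))
go([.5295,-.4045,.1055],.129+np.pi/2)"
```

```text
time_s: 47.42
ee_pos: [0.5302, -0.405, 0.1074]
eef_rot: [2.068, 2.359, 0.003]
wrist_force: [0.3, 0.6, 0.8]
gripper_width: 0.0298
{'d_tool': [0.6, -0.6, 1.9], 'w': [0.005, 0.002, 0.002]}
```

View pics/w32.png

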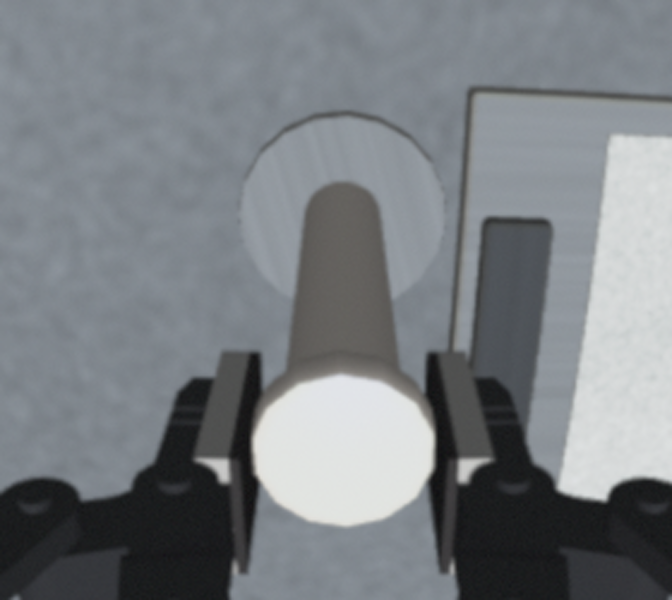

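```bash
python3 -m handwheel '[{"gripper":0,"dx":0,"dy":0,"dz":-0.004,"wx":0,"wy":0,"wz":0},{"gripper":0,"dx":0,"dy":-0.01,"dz":0,"wx":0,"wy":0,"wz":0},{"gripper":0,"dx":0,"dy":-0.01,"dz":0,"wx":0,"wy":0,"wz":0},{"gripper":0,"dx":0.015,"dy":0,"dz":0,"wx":0,"wy":0,"wz":0},{"gripper":0,"dx":0.03,"dy":0,"dz":0,"wx":0,"wy":0,"wz":0},{"gripper":0,"dx":0.035,"dy":0,"dz":0,"wx":0,"wy":0,"wz":0},{"gripper":0,"dx":0.035,"dy":0,"dz":0,"wx":0,"wy":0,"wz":0},{"gripper":0,"dx":0.035,"dy":0,"dz":0,"wx":0,"wy":0,"wz":0}]';python3 -c "
from rel import *
print('tcp',L(np.array(status.state()['ee_pos'])))
go([.5087,-.0452,.110],.129+np.pi/2);f=grab('wrist','w33')"
```

```text
time_s: 48.48
ee_pos: [0.4856, -0.2535, 0.1096]
eef_rot: [2.075, 2.356, 0.001]
wrist_force: [0.7, 0.0, -1.7]
gripper_width: 0.0297
tcp [-189.8 -203.6]
{'d_tool': [203.7, 49.3, -0.5], 'w': [0.002, 0.001, -0.002]}
```

View pics/w33.png

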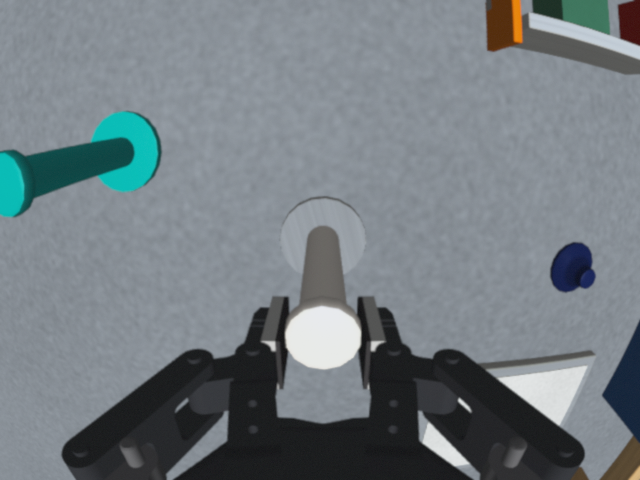

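```bash
python3 -m handwheel '[{"gripper":0,"dx":0.035,"dy":0.005,"dz":0,"wx":0,"wy":0,"wz":0},{"gripper":0,"dx":0.035,"dy":0.005,"dz":0,"wx":0,"wy":0,"wz":0},{"gripper":0,"dx":0.035,"dy":0.005,"dz":0,"wx":0,"wy":0,"wz":0},{"gripper":0,"dx":0.035,"dy":0.005,"dz":0,"wx":0,"wy":0,"wz":0},{"gripper":0,"dx":0.03,"dy":0.005,"dz":0,"wx":0,"wy":0,"wz":0},{"gripper":0,"dx":0.015,"dy":0.005,"dz":0,"wx":0,"wy":0,"wz":0},{"gripper":0,"dx":0.01,"dy":0.005,"dz":0,"wx":0,"wy":0,"wz":0},{"gripper":0,"dx":0,"dy":0,"dz":0,"wx":0,"wy":0,"wz":0}]';python3 -c "
from rel import *
print('tcp',L(np.array(status.state()['ee_pos'])))
go([.5087,-.0452,.110],.129+np.pi/2)"
```

```text
time_s: 49.52
ee_pos: [0.491, -0.0356, 0.1111]
eef_rot: [2.058, 2.371, 0.005]
wrist_force: [0.3, -0.0, -2.2]
gripper_width: 0.0295
tcp [-156.3   11.8]
{'d_tool': [-12.0, 16.1, 1.1], 'w': [0.004, -0.0, 0.012]}
```

```bash
python3 -m handwheel '[{"gripper":0,"dx":-0.012,"dy":0.008,"dz":0.001,"wx":0.004,"wy":0,"wz":0.012},{"gripper":0,"dx":0,"dy":0.012,"dz":0,"wx":0,"wy":0,"wz":0},{"gripper":0,"dx":0,"dy":0.012,"dz":0,"wx":0,"wy":0,"wz":0},{"gripper":0,"dx":0,"dy":0,"dz":0,"wx":0,"wy":0,"wz":0}]';python3 -c "
from rel import *
print('tcp',L(np.array(status.state()['ee_pos'])))
go([.5087,-.0452,.110],.129+np.pi/2);f=grab('wrist')
im=f['image'][120:370,260:640,::-1];cv2.imwrite('pics/w34.png',cv2.resize(im,None,fx=2.1,fy=2.1,interpolation=2))"
```

```text
time_s: 50.02
ee_pos: [0.5271, -0.0472, 0.1097]
eef_rot: [-2.08, -2.354, 0.001]
wrist_force: [0.4, -0.3, -1.3]
gripper_width: 0.0294
tcp [-122.    -4.3]
{'d_tool': [4.2, -18.1, -0.3], 'w': [-0.001, 0.0, -0.006]}
```

View pics/w34.png

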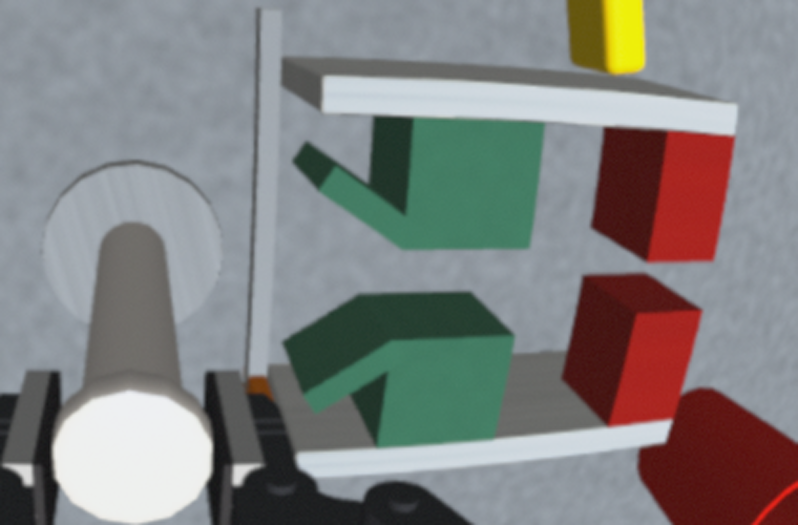

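```bash
python3 rel2.py 404 248 530 248 392 340 513 336 132 248
```

```text
jaw [-49.6  13.5]
jaw [-10.1  13.3]
jaw [-49.8 -13.9]
jaw [-10.7 -14.1]
foot [-123.1   -3. ] tcp [-123.1   -4.1]
```

```bash
python3 -m handwheel '[{"gripper":0,"dx":0.0025,"dy":0.006,"dz":0,"wx":0,"wy":0,"wz":-0.005},{"gripper":0,"dx":0,"dy":0.008,"dz":0,"wx":0,"wy":0,"wz":0},{"gripper":0,"dx":0,"dy":0.008,"dz":0,"wx":0,"wy":0,"wz":0},{"gripper":0,"dx":0,"dy":0.008,"dz":0,"wx":0,"wy":0,"wz":0},{"gripper":0,"dx":0,"dy":0.008,"dz":0,"wx":0,"wy":0,"wz":0},{"gripper":0,"dx":0,"dy":0.004,"dz":0,"wx":0,"wy":0,"wz":0}]';python3 -c "
from rel import *
print('tcp',L(np.array(status.state()['ee_pos'])))
go([.5087,-.0452,.1095],.129+np.pi/2);f=grab('wrist')
im=f['image'][120:370,260:640,::-1];cv2.imwrite('pics/w35.png',cv2.resize(im,None,fx=2.1,fy=2.1,interpolation=2))"
```

```text
time_s: 50.88
ee_pos: [0.5699, -0.0384, 0.1095]
eef_rot: [-2.073, -2.36, 0.002]
wrist_force: [-0.2, -0.2, -1.8]
gripper_width: 0.0296
tcp [-78.4  -1.1]
{'d_tool': [1.1, -61.6, 0.1], 'w': [-0.001, 0.001, 0.001]}
```

View pics/w35.png

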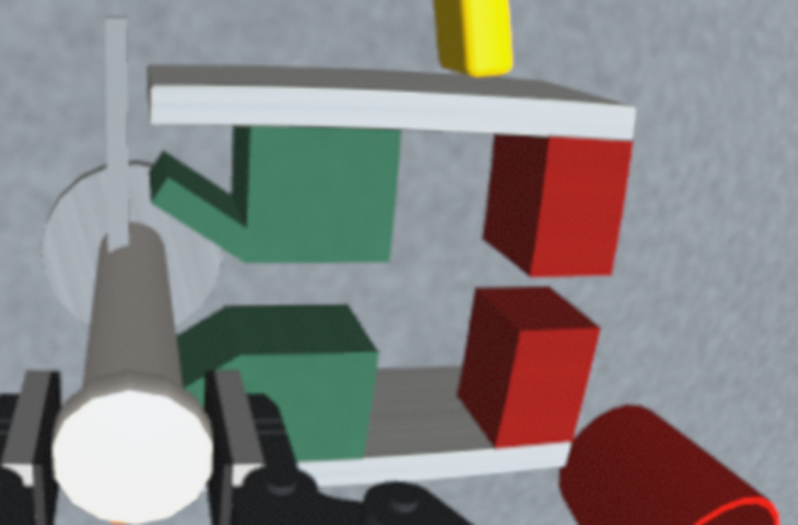

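```bash
python3 rel2.py 247 262 390 262 240 355 377 352 132 249
```

```text
jaw [-48.5  13.2]
jaw [-8.9 13.1]
jaw [-48.9 -14. ]
jaw [ -9.4 -13.9]
foot [-78.7  -0.2] tcp [-78.6  -1.1]
```

```bash
python3 -m handwheel '[{"gripper":0,"dx":-0.0002,"dy":0.008,"dz":0,"wx":0,"wy":0,"wz":0},{"gripper":0,"dx":0,"dy":0.008,"dz":0,"wx":0,"wy":0,"wz":0},{"gripper":0,"dx":0,"dy":0.008,"dz":0,"wx":0,"wy":0,"wz":0},{"gripper":0,"dx":0,"dy":0.008,"dz":0,"wx":0,"wy":0,"wz":0}]';python3 -c "
from rel import *
print('tcp',L(np.array(status.state()['ee_pos'])))"; python3 -m handwheel '[{"gripper":0,"dx":0,"dy":0.008,"dz":0,"wx":0,"wy":0,"wz":0},{"gripper":0,"dx":0,"dy":0.008,"dz":0,"wx":0,"wy":0,"wz":0},{"gripper":0,"dx":0,"dy":0.008,"dz":0,"wx":0,"wy":0,"wz":0},{"gripper":0,"dx":0,"dy":0.008,"dz":0,"wx":0,"wy":0,"wz":0},{"gripper":0,"dx":0,"dy":0.008,"dz":0,"wx":0,"wy":0,"wz":0}]';python3 -c "
from rel import *
print('tcp',L(np.array(status.state()['ee_pos'])))
go([.5087,-.0452,.1095],.129+np.pi/2)"
```

```text
time_s: 51.48
ee_pos: [0.6031, -0.0346, 0.1095]
eef_rot: [-2.073, -2.36, 0.003]
wrist_force: [0.8, 0.7, -2.6]
gripper_width: 0.0294
tcp [-45.1  -1.6]
time_s: 52.1
ee_pos: [0.6457, -0.029, 0.1092]
eef_rot: [-2.073, -2.36, 0.003]
wrist_force: [-0.4, -0.5, -1.6]
gripper_width: 0.0291
tcp [-2.1 -1.5]
{'d_tool': [1.6, -137.9, -0.1], 'w': [-0.002, 0.001, 0.0]}
```

```bash
python3 -m handwheel '[{"gripper":0,"dx":0,"dy":0.008,"dz":0,"wx":0,"wy":0,"wz":0},{"gripper":0,"dx":0,"dy":0.008,"dz":0,"wx":0,"wy":0,"wz":0},{"gripper":0,"dx":0,"dy":0.006,"dz":0,"wx":0,"wy":0,"wz":0},{"gripper":0,"dx":0,"dy":0.004,"dz":0,"wx":0,"wy":0,"wz":0}]';python3 -m handwheel '[{"gripper":0,"dx":0,"dy":0.004,"dz":0,"wx":0,"wy":0,"wz":0}]';python3 -m handwheel '[{"gripper":0,"dx":0,"dy":0.004,"dz":0,"wx":0,"wy":0,"wz":0}]';python3 -m handwheel '[{"gripper":0,"dx":0,"dy":0.003,"dz":0,"wx":0,"wy":0,"wz":0}]';python3 -c "
from rel import *
print('tcp',L(np.array(status.state()['ee_pos'])))
go([.5087,-.0452,.1085],.129+np.pi/2)"
```

```text
time_s: 52.6
ee_pos: [0.6735, -0.0253, 0.1089]
eef_rot: [-2.073, -2.36, 0.003]
wrist_force: [-0.0, 0.4, -2.3]
gripper_width: 0.0294
time_s: 52.72
ee_pos: [0.6772, -0.0247, 0.1087]
eef_rot: [-2.072, -2.359, 0.005]
wrist_force: [-2.7, 1.3, -2.4]
gripper_width: 0.0294
time_s: 52.85
ee_pos: [0.6796, -0.0241, 0.1083]
eef_rot: [-2.07, -2.357, 0.009]
wrist_force: [-11.2, 0.0, 5.5]
gripper_width: 0.0296
time_s: 52.98
ee_pos: [0.6802, -0.0238, 0.1083]
eef_rot: [-2.067, -2.354, 0.016]
wrist_force: [-15.3, -1.5, 9.9]
gripper_width: 0.0298
tcp [32.8 -0.8]
{'d_tool': [1.0, -172.8, 2.1], 'w': [-0.013, 0.0, 0.001]}
```

```bash
python3 -m handwheel '[{"gripper":0,"dx":0,"dy":0.003,"dz":0,"wx":0,"wy":0,"wz":0},{"gripper":0,"dx":0,"dy":0.003,"dz":0,"wx":0,"wy":0,"wz":0},{"gripper":0,"dx":0,"dy":0.003,"dz":0,"wx":0,"wy":0,"wz":0}]';python3 -m handwheel '[{"gripper":0,"dx":-0.001,"dy":-0.005,"dz":0,"wx":0,"wy":0,"wz":0},{"gripper":0,"dx":0,"dy":-0.003,"dz":0,"wx":0,"wy":0,"wz":0}]';python3 -c "
from rel import *
print('tcp',L(np.array(status.state()['ee_pos'])))
go([.5087,-.0452,.1085],.129+np.pi/2)"
```

```text
time_s: 53.35
ee_pos: [0.681, -0.0234, 0.1085]
eef_rot: [-2.059, -2.345, 0.039]
wrist_force: [-14.7, -0.6, 7.4]
gripper_width: 0.0297
time_s: 53.6
ee_pos: [0.6732, -0.0255, 0.1089]
eef_rot: [-2.059, -2.345, 0.038]
wrist_force: [-0.2, -0.1, -2.3]
gripper_width: 0.0297
tcp [25.6 -1.6]
{'d_tool': [1.8, -165.5, 5.7], 'w': [-0.032, 0.001, 0.001]}
```

```bash
python3 -m handwheel '[{"gripper":0,"dx":0,"dy":-0.006,"dz":0,"wx":-0.03,"wy":0,"wz":0},{"gripper":0,"dx":0,"dy":-0.01,"dz":0,"wx":0,"wy":0,"wz":0},{"gripper":0,"dx":0,"dy":-0.01,"dz":0,"wx":0,"wy":0,"wz":0},{"gripper":0,"dx":0,"dy":-0.01,"dz":0,"wx":0,"wy":0,"wz":0}]';python3 -c "
from rel import *
print('tcp',L(np.array(status.state()['ee_pos'])))"; python3 -m handwheel '[{"gripper":0,"dx":0,"dy":-0.01,"dz":0,"wx":0,"wy":0,"wz":0},{"gripper":0,"dx":0,"dy":-0.01,"dz":0,"wx":0,"wy":0,"wz":0},{"gripper":0,"dx":0,"dy":-0.01,"dz":0,"wx":0,"wy":0,"wz":0},{"gripper":0,"dx":0,"dy":-0.01,"dz":0,"wx":0,"wy":0,"wz":0},{"gripper":0,"dx":0,"dy":-0.01,"dz":0,"wx":0,"wy":0,"wz":0}]';python3 -c "
from rel import *
print('tcp',L(np.array(status.state()['ee_pos'])))
go([.5087,-.0452,.1085],.129+np.pi/2)"
```

```text
time_s: 54.1
ee_pos: [0.6365, -0.0304, 0.1093]
eef_rot: [2.073, 2.36, -0.001]
wrist_force: [0.3, 0.2, -2.0]
gripper_width: 0.0296
tcp [-11.4  -1.8]
time_s: 54.72
ee_pos: [0.5834, -0.0373, 0.1095]
eef_rot: [2.072, 2.36, -0.001]
wrist_force: [0.4, 0.5, -2.6]
gripper_width: 0.0295
tcp [-65.   -1.8]
{'d_tool': [1.9, -75.1, 1.0], 'w': [-0.0, 0.001, 0.001]}
```

```bash
python3 -m handwheel '[{"gripper":0,"dx":0,"dy":-0.012,"dz":0,"wx":0,"wy":0,"wz":0},{"gripper":0,"dx":0,"dy":-0.015,"dz":0,"wx":0,"wy":0,"wz":0},{"gripper":0,"dx":0,"dy":-0.018,"dz":0,"wx":0,"wy":0,"wz":0},{"gripper":0,"dx":0,"dy":-0.018,"dz":0,"wx":0,"wy":0,"wz":0},{"gripper":0,"dx":0,"dy":-0.012,"dz":-0.003,"wx":0,"wy":0,"wz":0},{"gripper":0,"dx":0,"dy":0,"dz":-0.002,"wx":0,"wy":0,"wz":0},{"gripper":0,"dx":0,"dy":0,"dz":0,"wx":0,"wy":0,"wz":0}]';python3 -c "
from rel import *
print('tcp',L(np.array(status.state()['ee_pos'])))
go([.42,.335,.115],.129+np.pi/2);f=grab('wrist','w37')"
```

```text
time_s: 55.6
ee_pos: [0.5045, -0.0477, 0.1155]
eef_rot: [2.072, 2.358, -0.0]
wrist_force: [0.6, 0.0, -1.6]
gripper_width: 0.0297
tcp [-144.6   -1.9]
{'d_tool': [390.4, -34.4, -0.3], 'w': [0.002, 0.002, 0.0]}
```

```bash
python3 -m handwheel '[{"gripper":0,"dx":0.02,"dy":0,"dz":0,"wx":0,"wy":0,"wz":0},{"gripper":0,"dx":0.035,"dy":0,"dz":0,"wx":0,"wy":0,"wz":0},{"gripper":0,"dx":0.035,"dy":0,"dz":0,"wx":0,"wy":0,"wz":0},{"gripper":0,"dx":0.035,"dy":0,"dz":0,"wx":0,"wy":0,"wz":0},{"gripper":0,"dx":0.035,"dy":0,"dz":0,"wx":0,"wy":0,"wz":0},{"gripper":0,"dx":0.025,"dy":0,"dz":0,"wx":0,"wy":0,"wz":-0.006}]';python3 -c "
from rel import *
print('tcp',L(np.array(status.state()['ee_pos'])))
go([.42,.335,.115],.129+np.pi/2)"
```

```text
time_s: 56.4
ee_pos: [0.4838, 0.1401, 0.1149]
eef_rot: [2.07, 2.36, 0.004]
wrist_force: [0.1, 0.1, -2.2]
gripper_width: 0.0293
tcp [-140.9  187. ]
{'d_tool': [201.6, -37.8, -0.3], 'w': [0.003, 0.0, 0.002]}
```

```bash
python3 -m handwheel '[{"gripper":0,"dx":0.02,"dy":-0.012,"dz":0,"wx":0,"wy":0,"wz":0},{"gripper":0,"dx":0.02,"dy":-0.015,"dz":0,"wx":0,"wy":0,"wz":0},{"gripper":0,"dx":0.025,"dy":-0.012,"dz":0,"wx":0,"wy":0,"wz":0},{"gripper":0,"dx":0.03,"dy":0,"dz":0,"wx":0,"wy":0,"wz":0},{"gripper":0,"dx":0.03,"dy":0,"dz":0,"wx":0,"wy":0,"wz":0}]';python3 -c "
from rel import *
print('tcp',L(np.array(status.state()['ee_pos'])))
go([.42,.335,.115],.129+np.pi/2)"
```

```text
time_s: 57.02
ee_pos: [0.4288, 0.265, 0.1149]
eef_rot: [2.07, 2.362, 0.007]
wrist_force: [0.9, 0.2, -2.1]
gripper_width: 0.0296
tcp [-179.4  317.9]
{'d_tool': [70.6, 0.5, 0.0], 'w': [0.004, -0.002, 0.003]}
```

```bash
python3 -m handwheel '[{"gripper":0,"dx":0.03,"dy":0,"dz":0,"wx":0,"wy":0,"wz":0},{"gripper":0,"dx":0.025,"dy":0,"dz":0,"wx":0,"wy":0,"wz":0},{"gripper":0,"dx":0.01,"dy":0,"dz":0,"wx":0,"wy":0,"wz":0},{"gripper":0,"dx":0,"dy":0,"dz":0.001,"wx":0,"wy":0,"wz":0}]';python3 -c "
from rel import *
print('tcp',L(np.array(status.state()['ee_pos'])))
go([.42,.335,.1104],.129+np.pi/2);grab('wrist','w38')"
```

```text
time_s: 57.52
ee_pos: [0.4198, 0.3352, 0.1138]
eef_rot: [-2.065, -2.366, -0.01]
wrist_force: [0.0, -1.3, -0.8]
gripper_width: 0.0299
tcp [-179.3  388.7]
{'d_tool': [-0.2, 0.2, 3.4], 'w': [0.004, -0.005, 0.007]}
```

View pics/w38.png

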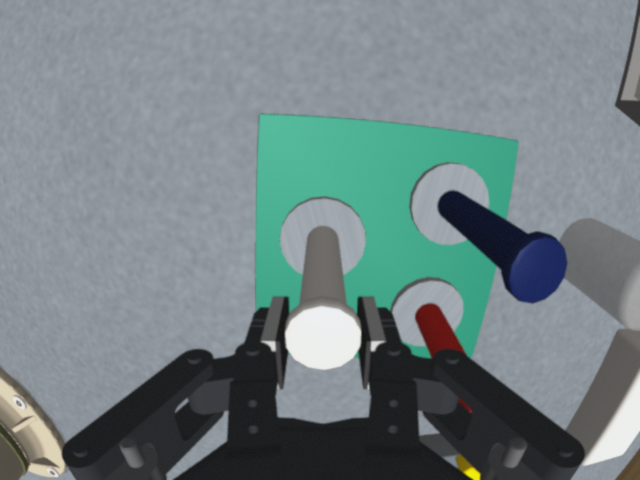

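```bash
python3 -m handwheel '[{"gripper":0,"dx":0,"dy":0,"dz":0.002,"wx":0.004,"wy":-0.005,"wz":0},{"gripper":0,"dx":0,"dy":0,"dz":0.0015,"wx":0,"wy":0,"wz":0}]';python3 -m handwheel '[{"gripper":0,"dx":0,"dy":0,"dz":0.001,"wx":0,"wy":0,"wz":0}]'
```

```text
time_s: 57.82
ee_pos: [0.4209, 0.3327, 0.1103]
eef_rot: [2.07, 2.363, -0.002]
wrist_force: [-4.5, 0.3, 11.4]
gripper_width: 0.0296
time_s: 57.95
ee_pos: [0.4211, 0.3328, 0.1103]
eef_rot: [2.07, 2.362, -0.0]
wrist_force: [-5.3, -0.4, 11.1]
gripper_width: 0.0295
```

```bash
python3 -m handwheel '[{"gripper":0,"dx":0,"dy":0,"dz":-0.0008,"wx":0,"wy":0,"wz":0},{"gripper":0.65,"dx":0,"dy":0,"dz":0,"wx":0,"wy":0,"wz":0},{"gripper":0.65,"dx":0,"dy":0,"dz":0,"wx":0,"wy":0,"wz":0},{"gripper":0.65,"dx":0,"dy":0,"dz":0,"wx":0,"wy":0,"wz":0},{"gripper":0.65,"dx":0,"dy":0,"dz":0,"wx":0,"wy":0,"wz":0},{"gripper":0.65,"dx":0,"dy":0,"dz":-0.04,"wx":0,"wy":0,"wz":0},{"gripper":0.65,"dx":0,"dy":0,"dz":-0.04,"wx":0,"wy":0,"wz":0},{"gripper":0.65,"dx":0,"dy":0,"dz":-0.04,"wx":0,"wy":0,"wz":0},{"gripper":0.65,"dx":0,"dy":0,"dz":-0.03,"wx":0,"wy":0,"wz":0},{"gripper":0.65,"dx":0,"dy":0,"dz":0,"wx":0,"wy":0,"wz":0}]';python3 wheel.py t40; python3 -c "
from rel import *
grab('wrist','w40');S=grab('side','s40')"
```

```text
time_s: 59.2
ee_pos: [0.4216, 0.3313, 0.2655]
eef_rot: [2.072, 2.36, -0.001]
wrist_force: [0.3, 0.3, -0.3]
gripper_width: 0.0555
n 844 wheel mod72 deg 62.61231557973607
gate [320, 235, 16, 5] 53 -83.23725932516518 -53.9026717225797 -> wheel 3.59351144817198
```

View pics/s40.png

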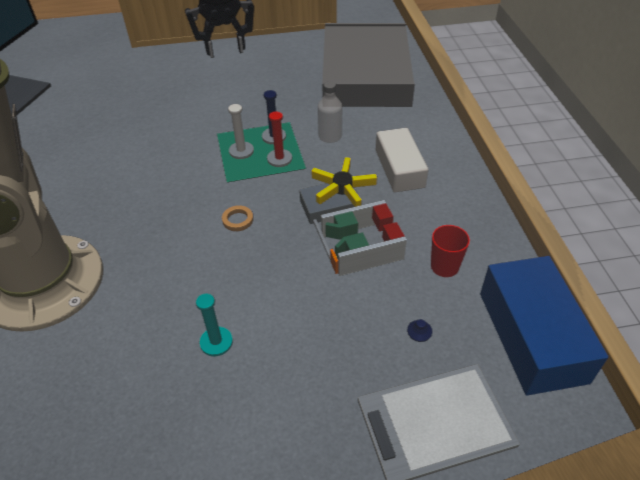

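View pics/w40.png

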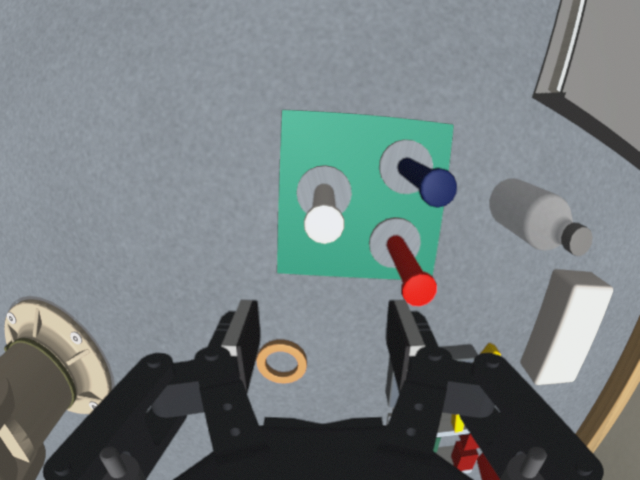

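View pics/t40.png

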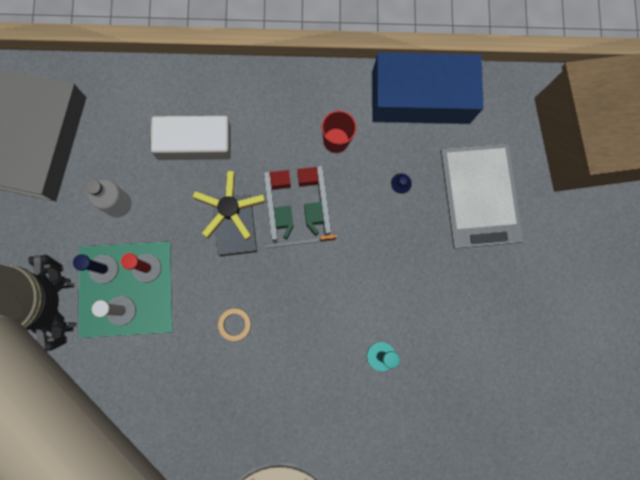

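```bash
python3 -c "
from cell import arm
print(arm.hand_in())"
```

```text
the job is handed in; nothing more can be done
None
```

The job is done and handed in at about 59 s, well under the 210 s limit.

- **Wheel and gate:** I pushed the star wheel counter-clockwise over two spokes to its hard stop. At the last check it read about 206° (3.6 rad). The gate stood at gauge y = -54 mm, fully open.
- **Pegs:** The tan peg was absent. I checked navy, red and white in that order. Each went through the go gap with no side force, stopped at the no-go jaws with about 14–16 N, was held there for a moment, and was drawn back out.
- **Final state:** All three pegs stand upright with their feet inside the mat's edges. The bystanders and the turquoise look-alike look unmoved in the last side and top views, and the robot touches nothing.

Three things did not go as expected:
- **First navy grip:** The fingers' knuckles caught the peg's head, so I opened and gripped all the pegs by the head instead.
- **Red peg:** It was knocked aside while I handled navy, so I measured its position again before picking it up.
- **Gate rod:** A rod is drawn across the channel at shaft height, but the pegs passed it with no force.

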